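Nip a plate in the bench screw press with its fold-away crank handle

TASK

The copper plate is lying between its flattening plates in the bench screw press. Swing the folded crank handle on the handwheel fully upright, wind the wheel clockwise (seen from above) with it until the platen is firmly down on the work, tight but not so hard that the plates get marked, then fold the handle flat again and let go. Leave the tools lying about where they are.

Things in the scene. Friction and masses are not known exactly. Their poses are not given: they have to be found in the camera images.
- press: small grey bench screw press bolted to the bench: base 200 x 230 x 25 mm, two steel columns, a crosshead (top 145 mm above the bench), a square steel platen, cushioned by a rubber disc, under it and an aluminium handwheel on top of its vertical screw. Origin: on the bench, under the screw's axis. How far the platen has to come down differs each time and is not measured
- wheel: the handwheel; origin on the axis, underside of hub. Clockwise from above it sinks, with the platen, 24 mm a turn (3.8 mm/rad); the work is met after 2 to 7 rad. Stays where left. Effort along the circle at the crank handle, felt while moving (at rest its friction hides it): 2.5 N free; on the work it climbs 1.3 N per 0.1 rad; 4 N barely nipped, 7 to 9 N firm, over 13 N marks the plates
- hub (a point): centre of the top of the handwheel's hub, on the screw's axis. Hub 40 mm across, its top (with a 2 mm screw end) the highest thing under the folded handle. The wheel is 152 mm across, its rim a 16 mm round bar whose top is 3 mm above this point, three spokes 12 mm thick that lie lower than the hub's top
- hinge (a point): hinge pin of the folding handle, on the wheel near its rim, 60 mm from the wheel's axis and 19 mm above point hub. The pin is horizontal, along the wheel's tangent, in a clevis 26 mm wide reaching 7 mm above the pin. Folded, the handle points from here inwards over the hub; upright, it stands straight up from here, and is then the crank handle at 60 mm radius
- grip (a point): point on the axis of the handle, 55 mm from the hinge pin (over the hub when folded, above the hinge when upright). The handle is a straight black cylinder, 18 mm across, its freely spinning sleeve running from 18 to 80 mm from the hinge pin, steel tip at 83 mm. Folded, its axis lies level, 19 mm above the hub's top
- handle (a joint): fold angle of the handle: 0 folded flat over the wheel, 1.571 upright against its stop. A stiff hinge: takes about 2 to 3 N at point grip and stays at any angle
- work: the work: a copper plate between two steel flattening plates, 96 x 96 x 19 mm, 1.2 kg, lying loose and already centred on the packing under the platen. Origin: centre of its underside
- punch_on_press_mid (a point): steel chasing punch 110 x 8 mm lying on the front of the press's base, not to be disturbed; its middle
- punch_on_bench_mid (a point): steel chasing punch 120 x 8 mm lying on the bench by the press, not to be disturbed; its middle
- jar_low_mid (a point): clear jar of punches, 72 mm across, punches up to 130 mm high, not to be disturbed; middle of the jar
- jar_wide_mid (a point): wider clear jar of punches, 86 mm across, punches up to 130 mm high, not to be disturbed; middle of the jar
- hammer_mid (a point): chasing hammer 200 mm long, lying on the bench, 25 mm high, not to be disturbed; near its middle
- bench_block_mid (a point): steel bench block 75 x 75 x 22 mm, not to be disturbed; its centre
- copper_bowl_mid (a point): copper bowl 110 mm across, 45 mm high, not to be disturbed; its centre

How it is judged:
By the outcome, as a careful person would: the job done as asked, in the order asked, and still so for the second after the job is handed in, with the robot touching nothing.
It also fails if it takes over 70 s, if anything falls off the work surface, if the arm or the gripper's body presses on something with over 40 N, if the wrist force passes 120 N, or if a joint passes its speed limit or range.

ROBOT

A 6-joint arm with a two-finger parallel gripper is mounted at the origin on the work surface. World frame = base frame: x ahead of the robot, y to its left, z up, the work surface at z = 0. Lengths are in m, angles in rad, forces in N, time in s.
With the tool pointing down it reaches from about 0.25 to 0.725 m from the base axis. Payload 4 kg.
Tool frame: the origin (TCP) lies at the very end of the fingers, on their centre line; the grasp point (between the pads) lies 19 mm behind it; y points along the fingers, z is the direction in which the jaws open and shut, and the axes are right-handed (so a half turn about y gives the same grasp; the last joint's range is limited). The gripper opens to 85 mm and grips with 20 to 120 N. Pads are 22 mm wide; open, the fingers measure 114 mm over their backs; the gripper's body (76 mm by 85 mm) begins 54 mm behind the grasp point. The pads swing forward as they close: fully open they stand 13 mm farther back than shut.
Start: joints at [1.335, 0.241, 0.005, 1.335, 0, 1.571], TCP at [0.117, 0.486, 0.231] pointing down, gripper open.
Joint ranges: [-2.72, 2.72], [-1.05, 1.87], [-1.09, 1.28], [-1.99, 2.15], [-1.42, 1.44], [-3.14, 3.14]. Speed limits (rad/s): [2.79, 2.79, 3.14, 3.14, 3.14, 3.14].

INTERFACE

Orientations are given as a unit quaternion [x, y, z, w].
In Python, from workcell import bot gives the robot as it stands. The module is installed in compiled form; this text tells all that it offers.
- The arm moves only by the tool move_arm, never from a script. Its argument "increments" is a list of rows, each an object with "grip": the closure, from 0 (fully open) to 1 (shut); "linear": the shift along the tool's x, y, z scaled (see below), a list of three; "twist": the turn about the tool's y scaled (see below). A call has exactly 5 rows; each row shifts and turns the pose as measured when the row begins, along the tool's axes as they then stand; what a row does not reach is not made up. The controller multiplies each number of a shift by 0.2 m and each number of a turn by 2 rad. A row lasts 1/10 s, in which the tool goes at most 50 mm and 8.59 degrees, less where a joint would pass 70% of its speed; a pose out of reach is approached as far as the arm can. A call with a number of a shift or a turn outside -1 to 1 is refused whole. A call with a gripper value outside its range is refused whole. The fingers move at their own pace and stop on an object; the grip force is fixed at half the most. Time passes only in rows, so rows that do not move let the fingers close, or fill a call up. It gives the time, the measured TCP pose, the force and the opening at its end, in the units of the state.
- bot.get_obs(): the state, without advancing time (a new reading comes with each control period).
- bot.camera(name): name is "side" or "top"; returns (picture, depth): 384x512x3 uint8, blue, green, red; 384x512 float32, m along the optical axis (not along the pixel's ray), 0 where there is no reading.
- bot.camera_params(name): a dict with "camera_matrix" (3x3 intrinsics, pixels), "rvec" (rotation vector, rad) and "tvec" (3), from world to camera coordinates, as OpenCV has them. Camera axes: x right, y down, z forward; pixel columns grow to the right and rows downward; lengths in m; the calibration is good to about 2 mm. A picture is of the moment at which its call begins. camera_params takes no time and is no camera call.
- bot.job_done(): hands the job in, once; it reports no verdict.
The state is a dict: "clock": time; "joint_pos": joint angles; "joint_vel": joint speeds; "tau": joint torques, N m; "eef_pos": TCP position; "tool_rot": TCP orientation; "ft_force": force on the tool from outside, world axes, zero at the start; "ft_torque": the same for the moment, N m; "grip_width": finger opening in m.
Only numpy, scipy, OpenCV 4.12 (cv2) and the standard library are available. Lean on these libraries where they do the work, as an engineer would, in place of code of your own. Each camera call takes 0.05 s, during which the arm holds its last target. There are 200 camera calls.

## Working session

There is one attempt and no reset: what is moved stays moved. The work goes in short steps, Python scripts to look and compute and a tool call to move; the robot and the scene stay as the last step left them, time stands still between calls to the robot, and variables do not carry over. Pictures are saved under pics/ and viewed, about 8 in all and at most 12, crops included, and the job is handed in when it is done.

Besides the shell and the picture viewer there is one more tool, called after "Emit:" in YAML: its name, and indented under it one key for each argument. move_arm: Moves the arm, as the interface text tells. Its arguments: {"type":"object","properties":{"increments":{"type":"array"}},"required":["increments"]}

```bash
mkdir -p pics
cat > h.py <<'E'
import numpy as np, cv2
from workcell import bot
def par(n):
    p=bot.camera_params(n); K=np.array(p["camera_matrix"]); R=cv2.Rodrigues(np.array(p["rvec"],float))[0]; t=np.array(p["tvec"],float).ravel()
    return K,R,t
def cloud(n,d):
    K,R,t=par(n); v,u=np.mgrid[:384,:512]
    c=np.stack([(u-K[0,2])/K[0,0]*d,(v-K[1,2])/K[1,1]*d,d],-1)
    w=(c-t)@R; w[d==0]=np.nan
    return w
def onplane(n,u,v,z):
    K,R,t=par(n); o=-R.T@t; r=R.T@np.array([(u-K[0,2])/K[0,0],(v-K[1,2])/K[1,1],1]); return o+r*(z-o[2])/r[2]
def snap(n,f):
    im,d=bot.camera(n); np.savez(f"/tmp/{f}.npz",im=im,d=d); cv2.imwrite(f"pics/{f}.png",im); return im,d
E
python3 - <<'E'
from h import *
o=bot.get_obs(); print({k:np.round(v,3) for k,v in o.items()})
a,_=snap("side","s0"); b,_=snap("top","t0")
for n in("side","top"):
    K,R,t=par(n); print(n,K[0,0],-R.T@t,R[2])
E
```

```text
{'clock': np.float64(0.0), 'joint_pos': array([ 1.335,  0.241,  0.004,  1.335, -0.   ,  1.571]), 'joint_vel': array([ 0.   ,  0.001, -0.   , -0.001, -0.   , -0.001]), 'tau': array([-1.0000e-03, -3.7231e+01,  2.5241e+01,  1.7000e-02, -0.0000e+00,
       -0.0000e+00]), 'eef_pos': array([0.117, 0.486, 0.23 ]), 'tool_rot': array([ 0.703, -0.083,  0.083, -0.701]), 'ft_force': array([ 0.425, -0.377, -0.312]), 'ft_torque': array([ 0.012, -0.006, -0.007]), 'grip_width': np.float64(0.086)}
side 434.5774360561113 [-0.33898188 -0.83437732  0.80687251] [ 0.61785936  0.61708669 -0.48729234]
top 445.8562715731663 [ 0.45349184 -0.01428111  1.37692289] [ 0.05972715  0.02604134 -0.997875  ]
```

View pics/s0.png

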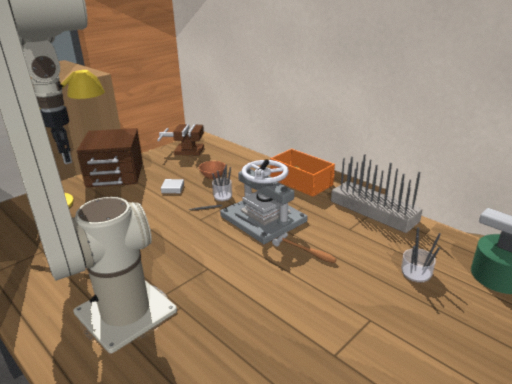

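View pics/t0.png

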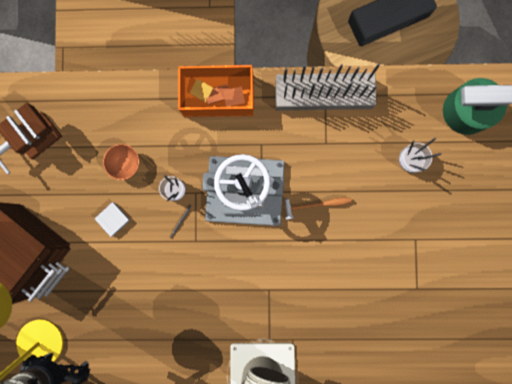

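The side view shows the press at about (265,200) and the folded black handle at about (264,165). In the top view the wheel is centred near (243,182), with the handle across the hub. Next: enlarged crops with the depth numbers.

Run:
```python
from h import *
T=np.load("/tmp/t0.npz"); S=np.load("/tmp/s0.npz")
a=cv2.resize(T["im"][140:235,195:300],None,fx=4,fy=4,interpolation=2)
b=cv2.resize(S["im"][150:225,225:315],None,fx=4,fy=4,interpolation=2)
c=np.zeros((380,790,3),np.uint8); c[:,:420]=a; c[:300,420:780]=b; cv2.imwrite("pics/c0.png",c)
w=cloud("top",T["d"]); im=T["im"]
# rim: bright pixels with z in upper layer
g=im.astype(int).sum(2); z=w[...,2]
box=np.zeros(z.shape,bool); box[140:235,195:300]=True
print("z hist",np.histogram(z[box],bins=np.arange(0,0.26,0.01)))
rim=box&(z>0.16)&(g>450)
p=w[rim]; print("bright high",len(p),np.median(p,0))
A=np.c_[2*p[:,:2],np.ones(len(p))]; s=np.linalg.lstsq(A,(p[:,:2]**2).sum(1),rcond=None)[0]; print("circ",s[:2],np.sqrt(s[2]+s[:2]@s[:2]))
blk=box&(z>0.17)&(g<150); q=w[blk]; print("black n",len(q)); 
vu=np.argwhere(blk); 
for (v,u),x in list(zip(vu,q))[::6]: print(u,v,np.round(x,4),im[v,u])
```

```text
z hist (array([2154,  200, 2018,  173,    1,    0,    0,  245,  208,    1,    0,
          5,    5,   86,  776,  135,    0,   76,  973,   41,  145,  100,
          0,    0,    0]), array([0.  , 0.01, 0.02, 0.03, 0.04, 0.05, 0.06, 0.07, 0.08, 0.09, 0.1 ,
       0.11, 0.12, 0.13, 0.14, 0.15, 0.16, 0.17, 0.18, 0.19, 0.2 , 0.21,
       0.22, 0.23, 0.24, 0.25]))
bright high 1113 [0.56913483 0.04384347 0.18519799]
circ [0.5669255  0.04712547] 0.06304066548916708
black n 129
239 174 [0.587  0.0533 0.212 ] [51 47 48]
241 175 [0.5849 0.0483 0.2071] [49 46 46]
240 176 [0.5819 0.0508 0.2103] [23 20 22]
239 177 [0.5795 0.0536 0.2084] [34 33 33]
241 178 [0.5769 0.0484 0.2075] [21 19 22]
242 179 [0.5737 0.0455 0.2124] [20 20 20]
243 180 [0.5709 0.0428 0.2135] [26 23 26]
244 181 [0.5686 0.0404 0.2101] [49 45 45]
240 183 [0.5637 0.0512 0.2068] [46 43 44]
241 184 [0.5606 0.0483 0.2117] [24 22 21]
242 185 [0.5581 0.0457 0.2101] [26 22 23]
243 186 [0.5555 0.0432 0.2092] [29 26 27]
244 187 [0.5527 0.0405 0.2103] [34 31 33]
245 188 [0.5499 0.0378 0.2126] [33 32 33]
245 189 [0.5475 0.038  0.2098] [33 29 30]
244 190 [0.5447 0.0405 0.2124] [29 25 26]
244 191 [0.5423 0.0406 0.2093] [32 30 31]
250 191 [0.5421 0.0249 0.2091] [41 40 40]
249 192 [0.5394 0.0275 0.2108] [20 19 19]
248 193 [0.5366 0.03   0.2127] [33 30 32]
247 194 [0.5342 0.0328 0.2108] [31 28 29]
247 195 [0.5316 0.0328 0.2107] [28 24 25]
```

View pics/c0.png

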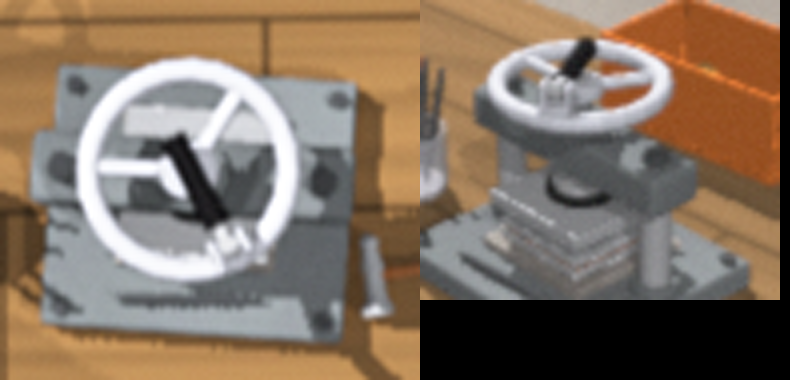

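The crop shows the handle running from the clevis at about (253,200) over the hub to its tip at about (239,175) in the top image. The handle's top is at z≈0.2105. I'll refine the axis and the direction.

```bash
cat > meas.py <<'E'
from h import *
import sys
from scipy.optimize import least_squares
def fit(T):
    w=cloud("top",T["d"]); im=T["im"]; z=w[...,2]; g=im.astype(int).sum(2)
    box=np.zeros(z.shape,bool); box[140:235,195:300]=True
    rim=box&(z>0.12)&(z<.192)&(g>480)
    p=w[rim][:,:2]; c=np.array([.567,.045])
    zr=np.percentile(w[rim][:,2],90)
    for k in range(5):
        r=np.hypot(*(p-c).T); s=p[(abs(r-.068)<.012)]
        c=least_squares(lambda c:np.hypot(*(s-c).T)-.068,c,loss="soft_l1",f_scale=.004).x
    blk=box&(z>0.19)&(g<170); q=w[blk]; m=np.median(q,0); q=q[np.hypot(*(q-m)[:,:2].T)<.06]
    m=q.mean(0)[:2]; e=np.linalg.svd(q[:,:2]-m)[2][0]
    if e@(m-c)>0 and 0: e=-e
    t=(q[:,:2]-m)@e
    return c,zr,m,e,t.min(),t.max(),np.percentile(q[:,2],[10,50,90]),len(q)
if __name__=="__main__":
    T=np.load("/tmp/t0.npz"); c,zr,m,e,a,b,zz,n=fit(T)
    print("c",c,"rimz",zr,"m",m,"e",e,a,b,zz,n,"offset of axis line from c",(c-m)@np.array([-e[1],e[0]]))
    # side check: rim centre via ray of hub
    S=np.load("/tmp/s0.npz"); w=cloud("side",S["d"]); im=S["im"]; g=im.astype(int).sum(2); z=w[...,2]
    for nme,k in (("rim",(z>.165)&(z<.195)&(g>480)),("blk",(z>.19)&(z<.23)&(g<170))):
        box=np.zeros(z.shape,bool); box[150:200,235:300]=True; p=w[box&k]; 
        print(nme,len(p),p.mean(0),p.min(0),p.max(0),np.percentile(p[:,2],90))
E
python3 meas.py
python3 - <<'E'
from scipy.spatial.transform import Rotation as R
from h import *
o=bot.get_obs(); print(R.from_quat(o["tool_rot"]).as_matrix().round(3))
E
```

```text
c [0.56710771 0.04704976] rimz 0.18823014524116446 m [0.55747472 0.04187824] e [-0.88315239 -0.46908618] -0.03258530840925896 0.030078861424779193 [0.20682038 0.21028922 0.21347585] 132 offset of axis line from c -4.85388838939222e-05
rim 443 [0.55989573 0.03900332 0.18350063] [ 0.49149079 -0.0277025   0.17244184] [0.63609503 0.12183295 0.19470375] 0.18717556559968793
blk 37 [0.55800218 0.03840324 0.20828314] [0.53080225 0.02507552 0.20188584] [0.58563192 0.05191455 0.21409735] 0.2118106605542318
[[ 0.972 -0.     0.234]
 [-0.234 -0.002  0.972]
 [-0.    -1.    -0.002]]
```

Emit:
move_arm:
  increments:
    - {"grip": 0,"linear": [0.2,-0.07,-0.12],"twist": 0}
    - {"grip": 0,"linear": [0.2,-0.07,-0.12],"twist": 0}
    - {"grip": 0,"linear": [0.2,-0.07,-0.12],"twist": 0}
    - {"grip": 0,"linear": [0.2,-0.07,-0.12],"twist": 0}
    - {"grip": 0,"linear": [0.2,-0.07,-0.12],"twist": 0}

```text
clock: 0.6
eef_pos: [0.2837, 0.32, 0.2975]
tool_rot: [0.707, -0.08, 0.077, -0.699]
ft_force: [1.5, -0.4, 0.7]
grip_width: 0.0852
```

Emit:
move_arm:
  increments:
    - {"grip": 0,"linear": [0.2,0,-0.12],"twist": 0}
    - {"grip": 0,"linear": [0.2,0,-0.12],"twist": 0}
    - {"grip": 0,"linear": [0.2,0,-0.12],"twist": 0}
    - {"grip": 0,"linear": [0.2,0,-0.12],"twist": 0}
    - {"grip": 0,"linear": [0.2,0,-0.12],"twist": 0}

```text
clock: 1.1
eef_pos: [0.4582, 0.1515, 0.3]
tool_rot: [0.705, -0.079, 0.077, -0.7]
ft_force: [0.1, 1.6, 0.3]
grip_width: 0.0852
```

Emit:
move_arm:
  increments:
    - {"grip": 0,"linear": [0.2,0,-0.12],"twist": 0}
    - {"grip": 0,"linear": [0.2,0,-0.12],"twist": 0}
    - {"grip": 0,"linear": [0,0,0],"twist": 0}
    - {"grip": 0,"linear": [0,0,0],"twist": -0.07}
    - {"grip": 0,"linear": [0,0,0],"twist": -0.07}

```text
clock: 1.6
eef_pos: [0.5304, 0.0779, 0.2956]
tool_rot: [0.71, 0.017, -0.024, -0.704]
ft_force: [0.6, -0.2, 0.2]
grip_width: 0.0856
```

```bash
cat > go.py <<'E'
# usage: go.py x y z psi -> remaining shift in tool units now, twist
import sys; from h import *
from scipy.spatial.transform import Rotation as R
o=bot.get_obs(); M=R.from_quat(o["tool_rot"]).as_matrix(); t=np.array(sys.argv[1:4],float)
psi=np.arctan2(M[1,0],M[0,0]); print("t %.2f"%o["clock"],"pos",o["eef_pos"].round(4),"psi %.3f"%psi,"F",o["ft_force"].round(2),"w %.4f"%o["grip_width"])
print("lin",(M.T@(t-o["eef_pos"])/.2).round(4),"twist",((psi-float(sys.argv[4]))/2).round(3))
E
python3 go.py .567 .047 .27 .488
```

```text
t 1.60 pos [0.5304 0.0779 0.2956] psi 0.057 F [ 0.6  -0.24  0.18] w 0.0856
lin [ 0.175   0.1277 -0.1639] twist -0.215
```

Emit:
move_arm:
  increments:
    - {"grip": 0,"linear": [0.175,0,-0.164],"twist": 0}
    - {"grip": 0,"linear": [0,0,0],"twist": -0.073}
    - {"grip": 0,"linear": [0,0,0],"twist": -0.073}
    - {"grip": 0,"linear": [0,0,0],"twist": -0.073}
    - {"grip": 0,"linear": [0,0,0],"twist": 0}

```text
clock: 2.1
eef_pos: [0.5641, 0.0486, 0.2898]
tool_rot: [0.685, 0.17, -0.187, -0.683]
ft_force: [-0.7, -0.0, 0.5]
grip_width: 0.0856
```

```bash
python3 go.py .567 .047 .19 .488
```

```text
t 2.10 pos [0.5641 0.0486 0.2898] psi 0.510 F [-0.68 -0.04  0.52] w 0.0856
lin [ 0.0212  0.4984 -0.016 ] twist 0.011
```

Emit:
move_arm:
  increments:
    - {"grip": 0,"linear": [0.02,0.14,-0.015],"twist": 0.01}
    - {"grip": 0,"linear": [0,0.14,0],"twist": 0}
    - {"grip": 0,"linear": [0,0.1,0],"twist": 0}
    - {"grip": 0,"linear": [0,0,0],"twist": 0}
    - {"grip": 0,"linear": [0,0,0],"twist": 0}

```text
clock: 2.6
eef_pos: [0.5657, 0.0499, 0.2123]
tool_rot: [0.688, 0.159, -0.176, -0.686]
ft_force: [0.3, -0.6, 0.7]
grip_width: 0.0853
```

```bash
python3 go.py .567 .047 .19 .488
```

```text
t 2.60 pos [0.5657 0.0499 0.2123] psi 0.477 F [ 0.34 -0.61  0.68] w 0.0853
lin [ 0.0015  0.1114 -0.0163] twist -0.005
```

Emit:
move_arm:
  increments:
    - {"grip": 0,"linear": [0,0.09,-0.016],"twist": 0}
    - {"grip": 0,"linear": [0,0,-0.005],"twist": 0}
    - {"grip": 0.3,"linear": [0,0.01,0],"twist": 0}
    - {"grip": 0.5,"linear": [0,0,0],"twist": 0}
    - {"grip": 0.5,"linear": [0,0,0],"twist": 0}

```text
clock: 3.1
eef_pos: [0.5701, 0.0473, 0.1988]
tool_rot: [0.688, 0.161, -0.171, -0.686]
ft_force: [-0.3, -0.4, -0.3]
grip_width: 0.0444
```

```bash
python3 go.py .567 .047 .19 .488; python3 -c "
from h import *
im,d=snap('side','s1'); b,_=snap('top','t1')
c=np.zeros((480,800,3),np.uint8); c[:480,:400]=cv2.resize(im[110:206,225:305],None,fx=5,fy=5,interpolation=2); c[:480,400:]=cv2.resize(b[140:236,205:285],None,fx=5,fy=5,interpolation=2); cv2.imwrite('pics/c1.png',c)"
```

```text
t 3.10 pos [0.5701 0.0473 0.1988] psi 0.475 F [-0.31 -0.37 -0.28] w 0.0444
lin [-0.0137  0.0441  0.0056] twist -0.007
```

View pics/c1.png

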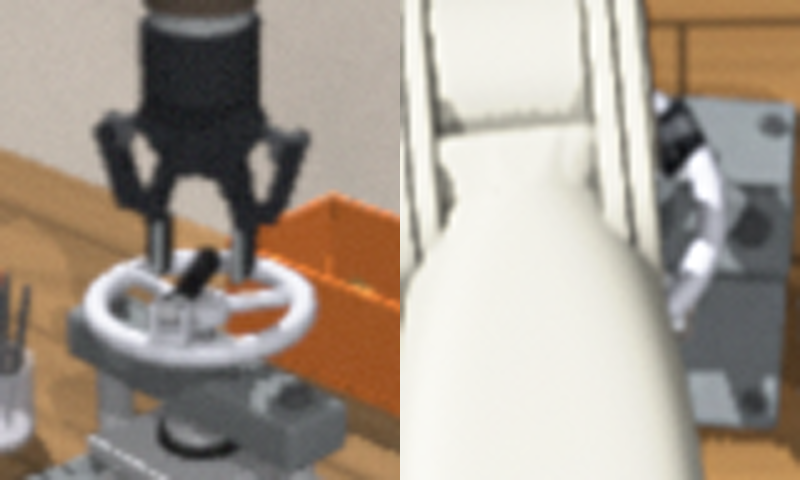

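The side crop shows the open fingers at about (157,265) and (240,265), with the handle centred between them over the hub. I'll go down the last bit and close.

Emit:
move_arm:
  increments:
    - {"grip": 0.5,"linear": [-0.013,0.035,0.005],"twist": 0}
    - {"grip": 0.5,"linear": [0,0.01,0],"twist": 0}
    - {"grip": 1,"linear": [0,0,0],"twist": 0}
    - {"grip": 1,"linear": [0,0,0],"twist": 0}
    - {"grip": 1,"linear": [0,0,0],"twist": 0}

```text
clock: 3.7
eef_pos: [0.5667, 0.0469, 0.1892]
tool_rot: [0.688, 0.161, -0.171, -0.686]
ft_force: [-1.2, 0.2, 0.6]
grip_width: 0.0156
```

```bash
python3 go.py .567 .047 .19 .488
```

```text
t 3.70 pos [0.5667 0.0469 0.1892] psi 0.475 F [-1.18  0.19  0.57] w 0.0156
lin [ 0.0016 -0.004  -0.0003] twist -0.007
```

Emit:
move_arm:
  increments:
    - {"grip": 1,"linear": [0,0,0],"twist": 0}
    - {"grip": 1,"linear": [0,0,0],"twist": 0}
    - {"grip": 1,"linear": [0,0,0],"twist": 0}
    - {"grip": 1,"linear": [0,0,0],"twist": 0}
    - {"grip": 1,"linear": [0,0,0],"twist": 0}

```text
clock: 4.2
eef_pos: [0.5667, 0.0469, 0.1892]
tool_rot: [0.688, 0.161, -0.172, -0.686]
ft_force: [-0.2, 0.4, -0.8]
grip_width: 0.0158
```

```bash
python3 go.py .567 .047 .19 .488; python3 -c "
from h import *
im,d=snap('side','s2'); cv2.imwrite('pics/c2.png',cv2.resize(im[110:200,225:305],None,fx=6,fy=6,interpolation=2))"
```

```text
t 4.20 pos [0.5667 0.0469 0.1892] psi 0.475 F [-0.22  0.43 -0.77] w 0.0158
lin [ 0.0016 -0.0039 -0.0001] twist -0.007
```

View pics/c2.png

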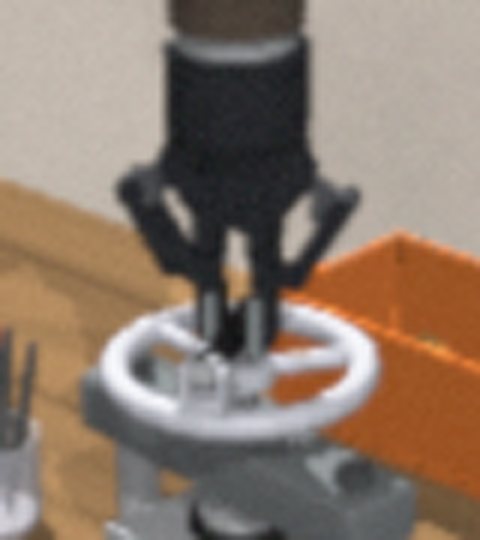

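The fingers have closed on the handle over the hub (around (232,330) in the crop). Now I'll lift along the arc.

Emit:
move_arm:
  increments:
    - {"grip": 1,"linear": [-0.004,-0.047,0],"twist": 0}
    - {"grip": 1,"linear": [-0.011,-0.045,0],"twist": 0}
    - {"grip": 1,"linear": [-0.018,-0.043,0],"twist": 0}
    - {"grip": 1,"linear": [-0.025,-0.04,0],"twist": 0}
    - {"grip": 1,"linear": [-0.03,-0.035,0],"twist": 0}

```text
clock: 4.75
eef_pos: [0.548, 0.0375, 0.2271]
tool_rot: [0.688, 0.156, -0.176, -0.686]
ft_force: [2.1, -1.7, -14.0]
grip_width: 0.0157
```

```bash
cat > arc.py <<'E'
from h import *
import sys
o=bot.get_obs(); H=np.array([.514,.0189]); e=np.array([.883,.469]); d=o["eef_pos"][:2]-H; s=d@e; h=o["eef_pos"][2]+.012-.2015
print("s %.4f h %.4f lat %.4f r %.4f th %.3f"%(s,h,d@[-e[1],e[0]],np.hypot(s,h),np.arctan2(h,s)),o["ft_force"].round(1),o["clock"],o["grip_width"])
E
python3 arc.py
```

```text
s 0.0388 h 0.0376 lat 0.0004 r 0.0540 th 0.770 [  2.1  -1.7 -14. ] 4.75 0.015668149640218707
```

Emit:
move_arm:
  increments:
    - {"grip": 1,"linear": [-0.032,-0.038,0],"twist": 0}
    - {"grip": 1,"linear": [-0.037,-0.031,0],"twist": 0}
    - {"grip": 1,"linear": [-0.043,-0.022,0],"twist": 0}
    - {"grip": 1,"linear": [-0.046,-0.015,0],"twist": 0}
    - {"grip": 1,"linear": [-0.046,-0.005,0],"twist": 0}

```text
clock: 5.25
eef_pos: [0.5077, 0.017, 0.2525]
tool_rot: [0.688, 0.155, -0.177, -0.686]
ft_force: [1.1, -0.2, -0.1]
grip_width: 0.0
```

```bash
python3 arc.py
```

```text
s -0.0064 h 0.0630 lat 0.0013 r 0.0634 th 1.672 [ 1.1 -0.2 -0.1] 5.25 4.674690916343597e-05
```

```bash
python3 -c "
from h import *
im,d=snap('side','s3'); cv2.imwrite('pics/c3.png',cv2.resize(im[110:200,225:305],None,fx=6,fy=6,interpolation=2))
T,dt=snap('top','t3')
w=cloud('side',d);z=w[...,2];g=im.astype(int).sum(2);b=np.zeros(z.shape,bool);b[120:190,245:295]=1
q=b&(g<170)&(z>.19)&(z<.3)
for (v,u),x in list(zip(np.argwhere(q),w[q]))[::6]: print(u,v,x.round(3))
"
```

```text
257 143 [0.514 0.026 0.299]
254 146 [0.492 0.017 0.298]
260 146 [0.504 0.003 0.299]
256 147 [0.501 0.018 0.292]
262 147 [0.512 0.003 0.293]
261 148 [0.509 0.004 0.291]
263 149 [0.544 0.03  0.268]
261 151 [0.508 0.003 0.281]
263 152 [0.538 0.025 0.262]
262 154 [0.516 0.007 0.267]
262 156 [0.534 0.025 0.25 ]
261 159 [0.526 0.021 0.243]
259 161 [0.521 0.026 0.237]
260 162 [0.523 0.023 0.233]
258 164 [0.512 0.021 0.231]
259 165 [0.518 0.023 0.225]
260 166 [0.516 0.017 0.224]
```

View pics/c3.png

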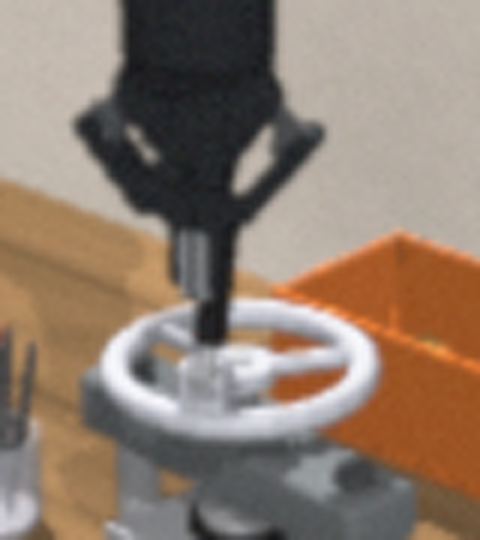

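The grip slipped off. The side crop shows the shut fingers at about (195,260), outward of the handle, which stands at roughly 64°. I'll open, move back over it and grip lower.

Emit:
move_arm:
  increments:
    - {"grip": 0.4,"linear": [0,0,0],"twist": 0}
    - {"grip": 0.4,"linear": [0,0,0],"twist": 0}
    - {"grip": 0.4,"linear": [0,0,0],"twist": 0}
    - {"grip": 0.4,"linear": [0.07,0.03,-0.007],"twist": 0}
    - {"grip": 0.4,"linear": [0.06,0.03,0],"twist": 0}

```text
clock: 5.85
eef_pos: [0.5353, 0.0285, 0.2468]
tool_rot: [0.689, 0.16, -0.171, -0.686]
ft_force: [0.3, -0.6, -0.4]
grip_width: 0.0513
```

```bash
python3 arc.py; python3 go.py .530 .027 .237 .488; python3 -c "
from h import *
im,d=snap('side','s4'); cv2.imwrite('pics/c4.png',cv2.resize(im[110:200,225:305],None,fx=6,fy=6,interpolation=2))"
```

```text
s 0.0234 h 0.0573 lat -0.0015 r 0.0619 th 1.184 [ 0.3 -0.6 -0.4] 5.85 0.051287680577497496
t 5.85 pos [0.5353 0.0285 0.2468] psi 0.473 F [ 0.27 -0.64 -0.37] w 0.0513
lin [-0.0264  0.0493  0.0055] twist -0.008
```

View pics/c4.png

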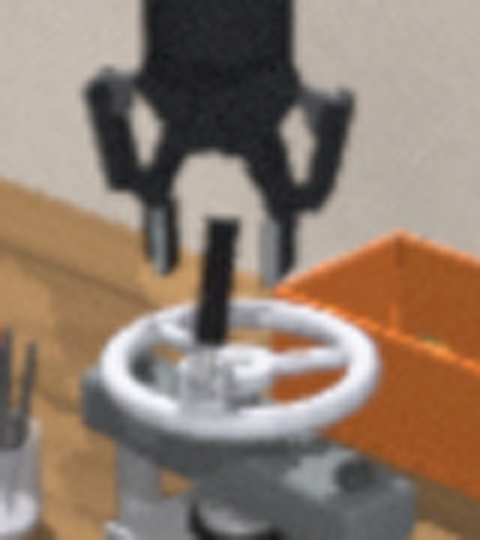

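The handle stands between the open fingers (about (218,280)). I'll lower 14 mm and close.

Emit:
move_arm:
  increments:
    - {"grip": 0.4,"linear": [-0.01,0.07,0.005],"twist": 0}
    - {"grip": 0.4,"linear": [0,0.01,0],"twist": 0}
    - {"grip": 1,"linear": [0,0,0],"twist": 0}
    - {"grip": 1,"linear": [0,0,0],"twist": 0}
    - {"grip": 1,"linear": [0,0,0],"twist": 0}

```text
clock: 6.4
eef_pos: [0.5355, 0.031, 0.2258]
tool_rot: [0.688, 0.159, -0.174, -0.686]
ft_force: [0.4, 1.0, -0.4]
grip_width: 0.0165
```

```bash
python3 arc.py
```

```text
s 0.0246 h 0.0363 lat 0.0006 r 0.0439 th 0.975 [ 0.4  1.  -0.4] 6.4 0.016534258770198425
```

Emit:
move_arm:
  increments:
    - {"grip": 1,"linear": [-0.03,-0.012,0],"twist": 0}
    - {"grip": 1,"linear": [-0.03,-0.009,0],"twist": 0}
    - {"grip": 1,"linear": [-0.03,-0.005,0],"twist": 0}
    - {"grip": 1,"linear": [-0.022,0,0],"twist": 0}
    - {"grip": 1,"linear": [0,0,0],"twist": 0}

```text
clock: 6.9
eef_pos: [0.527, 0.0266, 0.2302]
tool_rot: [-0.685, -0.169, 0.167, 0.689]
ft_force: [-1.3, -0.3, -3.4]
grip_width: 0.0164
```

```bash
python3 arc.py
```

```text
s 0.0151 h 0.0407 lat 0.0007 r 0.0434 th 1.215 [-1.3 -0.3 -3.4] 6.9 0.016447183617653852
```

Emit:
move_arm:
  increments:
    - {"grip": 1,"linear": [-0.04,-0.01,0],"twist": 0}
    - {"grip": 1,"linear": [-0.04,-0.005,0],"twist": 0}
    - {"grip": 1,"linear": [-0.04,0,0],"twist": 0}
    - {"grip": 1,"linear": [-0.03,0,0],"twist": 0}
    - {"grip": 1,"linear": [-0.03,0,0],"twist": 0}

```text
clock: 7.4
eef_pos: [0.5125, 0.0191, 0.2327]
tool_rot: [-0.68, -0.186, 0.154, 0.693]
ft_force: [17.9, 9.5, -16.2]
grip_width: 0.0167
```

```bash
python3 arc.py
```

```text
s -0.0012 h 0.0432 lat 0.0008 r 0.0432 th 1.600 [ 17.9   9.5 -16.2] 7.4 0.01674819824368727
```

Emit:
move_arm:
  increments:
    - {"grip": 1,"linear": [0,0,0],"twist": 0}
    - {"grip": 0.4,"linear": [0,0,0],"twist": 0}
    - {"grip": 0.4,"linear": [0,0,0],"twist": 0}
    - {"grip": 0.4,"linear": [0,0,0],"twist": 0}
    - {"grip": 0.4,"linear": [0,0,0],"twist": 0}

```text
clock: 7.9
eef_pos: [0.5128, 0.0188, 0.2343]
tool_rot: [-0.68, -0.187, 0.153, 0.692]
ft_force: [0.1, -0.9, -0.3]
grip_width: 0.0512
```

```bash
python3 arc.py; python3 -c "
from h import *
from scipy.spatial.transform import Rotation as R
print(R.from_quat(bot.get_obs()['tool_rot']).as_matrix().round(3))
im,d=snap('side','s5'); cv2.imwrite('pics/c5.png',cv2.resize(im[110:200,225:305],None,fx=6,fy=6,interpolation=2))
w=cloud('side',d);z=w[...,2];g=im.astype(int).sum(2);b=np.zeros(z.shape,bool);b[130:180,252:268]=1
q=b&(g<170)&(z>.215)&(z<.3); p=w[q]; e=np.array([.883,.469]); s=(p[:,:2]-[.514,.0189])@e; l=(p[:,:2]-[.514,.0189])@[-e[1],e[0]]
k=(abs(l)<.012)&(abs(s)<.04)
for h in np.arange(.215,.3,.008):
  m=k&(abs(p[:,2]-h)<.004); print(h.round(3),m.sum(),np.median(s[m]).round(4),np.median(l[m]).round(4))
"
```

```text
s -0.0011 h 0.0448 lat 0.0005 r 0.0448 th 1.595 [ 0.1 -0.9 -0.3] 7.9 0.05119995487487869
[[ 0.883  0.042 -0.468]
 [ 0.467  0.029  0.884]
 [ 0.051 -0.999  0.006]]
0.215 1 -0.0025 -0.0006
0.223 7 -0.0061 -0.0003
0.231 12 -0.0069 -0.0018
0.239 11 -0.005 -0.0011
0.247 10 -0.0064 0.0009
0.255 9 -0.0071 -0.0021
0.263 10 -0.0056 -0.0016
0.271 9 -0.0045 -0.0015
0.279 9 -0.0052 -0.0003
0.287 0 nan nan
0.295 0 nan nan
  return _methods._mean(a, axis=axis, dtype=dtype,
  ret = ret.dtype.type(ret / rcount)
```

View pics/c5.png

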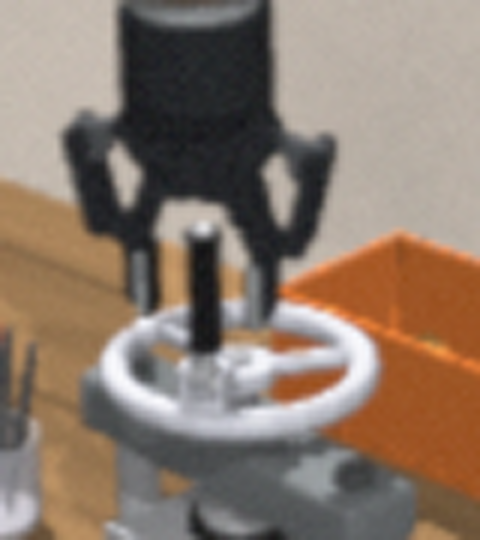

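The handle is upright: its centre line stays constant over height in the side view. Next I'll grip it near the grip point, with a helper to compute the crank rows.

```bash
cat > crank.py <<'E'
# crank.py dtheta n z_contactoffset : prints state and next rows
import sys; from h import *
from scipy.spatial.transform import Rotation as R
C=np.array([.567,.047]); P0=-2.653; Z0=float(open("z0").read()) if len(sys.argv)<4 else float(sys.argv[3])
if len(sys.argv)>3: open("z0","w").write(sys.argv[3]); open("th","w").write("0")
o=bot.get_obs(); M=R.from_quat(o["tool_rot"]).as_matrix(); p=o["eef_pos"]; d=p[:2]-C; ph=np.arctan2(d[1],d[0])
th=P0-ph; prev=float(open("th").read()); th+=2*np.pi*np.round((prev+.3-th)/2/np.pi); open("th","w").write(str(th))
tan=np.array([np.sin(ph),-np.cos(ph)]); rad=d/np.hypot(*d); F=o["ft_force"]
print("t %.2f th %.3f r %.4f z %.4f (want %.4f) Ftan %.2f Frad %.2f Fz %.2f w %.4f tilt %s psi %.3f q6 %.2f"%(o["clock"],th,np.hypot(*d),p[2],Z0-.0038*th,-F[:2]@tan,F[:2]@rad,F[2],o["grip_width"],M[:2,1].round(3),np.arctan2(M[1,0],M[0,0]),o["joint_pos"][5]))
dt=float(sys.argv[1]); q=p.copy()
for i in range(int(sys.argv[2])):
    a=P0-(th+dt*(i+1)); t=np.r_[C+.06*np.array([np.cos(a),np.sin(a)]),Z0-.0038*(th+dt*(i+1))]
    if i==0: t=q+np.r_[(t-q)]
    print((M.T@(t-q)/.2).round(3).tolist()); q=t
E
echo
```

```text
(no output)
```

Emit:
move_arm:
  increments:
    - {"grip": 1,"linear": [0,0,0],"twist": 0}
    - {"grip": 1,"linear": [0,0,0],"twist": 0}
    - {"grip": 1,"linear": [0,0,0],"twist": 0}
    - {"grip": 1,"linear": [0,0,0],"twist": 0}
    - {"grip": 1,"linear": [0,0,0],"twist": 0}

```text
clock: 8.45
eef_pos: [0.5125, 0.019, 0.2349]
tool_rot: [-0.68, -0.187, 0.153, 0.692]
ft_force: [0.3, 0.6, 0.9]
grip_width: 0.0167
```

```bash
python3 crank.py .2 5 .234
```

```text
t 8.45 th 0.014 r 0.0613 z 0.2349 (want 0.2339) Ftan -0.41 Frad -0.59 Fz 0.94 w 0.0167 tilt [0.043 0.029] psi 0.487 q6 -0.47
[0.013, 0.01, 0.059]
[0.018, 0.005, 0.057]
[0.029, 0.006, 0.052]
[0.039, 0.006, 0.045]
[0.047, 0.006, 0.037]
```

Emit:
move_arm:
  increments:
    - {"grip": 1,"linear": [0.008,0.006,0.059],"twist": 0}
    - {"grip": 1,"linear": [0.018,0.005,0.057],"twist": 0}
    - {"grip": 1,"linear": [0.029,0.006,0.052],"twist": 0}
    - {"grip": 1,"linear": [0.039,0.006,0.045],"twist": 0}
    - {"grip": 1,"linear": [0.047,0.006,0.037],"twist": 0}

```text
clock: 8.95
eef_pos: [0.5134, 0.076, 0.2312]
tool_rot: [-0.683, -0.185, 0.152, 0.69]
ft_force: [-0.2, -3.3, 0.2]
grip_width: 0.0169
```

```bash
python3 crank.py .2 5
```

```text
t 8.95 th 0.984 r 0.0609 z 0.2312 (want 0.2303) Ftan 3.03 Frad -1.43 Fz 0.23 w 0.0169 tilt [0.042 0.022] psi 0.482 q6 -0.34
[0.055, 0.011, 0.025]
[0.057, 0.007, 0.017]
[0.059, 0.007, 0.006]
[0.059, 0.007, -0.006]
[0.057, 0.007, -0.018]
```

Emit:
move_arm:
  increments:
    - {"grip": 1,"linear": [0.055,0.01,0.025],"twist": 0}
    - {"grip": 1,"linear": [0.057,0.007,0.017],"twist": 0}
    - {"grip": 1,"linear": [0.059,0.007,0.006],"twist": 0}
    - {"grip": 1,"linear": [0.059,0.007,-0.006],"twist": 0}
    - {"grip": 1,"linear": [0.057,0.007,-0.018],"twist": 0}

```text
clock: 9.45
eef_pos: [0.5679, 0.1076, 0.2267]
tool_rot: [0.687, 0.186, -0.152, -0.686]
ft_force: [-2.3, -10.0, 6.0]
grip_width: 0.0168
```

```bash
python3 crank.py .08 5
```

```text
t 9.45 th 2.074 r 0.0606 z 0.2267 (want 0.2261) Ftan 2.17 Frad -10.06 Fz 6.01 w 0.0168 tilt [0.047 0.01 ] psi 0.483 q6 -0.30
[0.019, 0.006, -0.015]
[0.019, 0.003, -0.014]
[0.018, 0.003, -0.015]
[0.017, 0.003, -0.017]
[0.016, 0.002, -0.018]
```

Emit:
move_arm:
  increments:
    - {"grip": 1,"linear": [0.017,0.003,-0.019],"twist": 0}
    - {"grip": 1,"linear": [0.019,0.002,-0.014],"twist": 0}
    - {"grip": 1,"linear": [0.018,0.002,-0.015],"twist": 0}
    - {"grip": 1,"linear": [0.017,0.002,-0.017],"twist": 0}
    - {"grip": 1,"linear": [0.016,0.002,-0.018],"twist": 0}

```text
clock: 9.95
eef_pos: [0.5934, 0.1008, 0.2252]
tool_rot: [0.688, 0.183, -0.153, -0.685]
ft_force: [-4.3, -4.3, 6.3]
grip_width: 0.0168
```

```bash
python3 crank.py .08 5
```

```text
t 9.95 th 2.515 r 0.0600 z 0.2252 (want 0.2244) Ftan 1.96 Frad -5.71 Fz 6.26 w 0.0168 tilt [0.042 0.006] psi 0.481 q6 -0.31
[0.013, 0.006, -0.02]
[0.012, 0.002, -0.021]
[0.01, 0.002, -0.022]
[0.008, 0.002, -0.022]
[0.006, 0.002, -0.023]
```

Emit:
move_arm:
  increments:
    - {"grip": 1,"linear": [0.012,0.002,-0.021],"twist": 0}
    - {"grip": 1,"linear": [0.011,0.002,-0.021],"twist": 0}
    - {"grip": 1,"linear": [0.009,0.002,-0.022],"twist": 0}
    - {"grip": 1,"linear": [0.007,0.002,-0.022],"twist": 0}
    - {"grip": 1,"linear": [0.006,0.002,-0.023],"twist": 0}

```text
clock: 10.45
eef_pos: [0.6102, 0.0881, 0.2239]
tool_rot: [-0.686, -0.18, 0.156, 0.687]
ft_force: [-7.0, -2.1, 6.6]
grip_width: 0.0165
```

```bash
python3 crank.py .08 5
```

```text
t 10.45 th 2.869 r 0.0596 z 0.2239 (want 0.2231) Ftan 3.32 Frad -6.56 Fz 6.61 w 0.0165 tilt [0.033 0.009] psi 0.481 q6 -0.34
[0.007, 0.006, -0.023]
[0.004, 0.002, -0.024]
[0.002, 0.002, -0.024]
[-0.0, 0.002, -0.024]
[-0.002, 0.002, -0.024]
```

Emit:
move_arm:
  increments:
    - {"grip": 1,"linear": [0.003,0.002,-0.024],"twist": 0}
    - {"grip": 1,"linear": [0.003,0.002,-0.024],"twist": 0}
    - {"grip": 1,"linear": [0.001,0.002,-0.024],"twist": 0}
    - {"grip": 1,"linear": [-0.001,0.002,-0.024],"twist": 0}
    - {"grip": 1,"linear": [-0.003,0.002,-0.024],"twist": 0}

```text
clock: 10.95
eef_pos: [0.6206, 0.0728, 0.2228]
tool_rot: [-0.682, -0.18, 0.159, 0.69]
ft_force: [-4.6, 0.6, 5.8]
grip_width: 0.0165
```

```bash
python3 crank.py .08 5
```

```text
t 10.95 th 3.181 r 0.0595 z 0.2228 (want 0.2219) Ftan 2.52 Frad -3.88 Fz 5.80 w 0.0165 tilt [0.026 0.018] psi 0.484 q6 -0.37
[0.001, 0.006, -0.024]
[-0.004, 0.001, -0.024]
[-0.006, 0.001, -0.023]
[-0.007, 0.001, -0.023]
[-0.009, 0.001, -0.022]
```

Emit:
move_arm:
  increments:
    - {"grip": 1,"linear": [-0.004,0.003,-0.03],"twist": 0}
    - {"grip": 1,"linear": [-0.005,0.002,-0.029],"twist": 0}
    - {"grip": 1,"linear": [-0.008,0.002,-0.029],"twist": 0}
    - {"grip": 1,"linear": [-0.01,0.002,-0.028],"twist": 0}
    - {"grip": 1,"linear": [-0.013,0.002,-0.027],"twist": 0}

```text
clock: 11.45
eef_pos: [0.6263, 0.0523, 0.2214]
tool_rot: [-0.677, -0.182, 0.162, 0.695]
ft_force: [-4.8, 2.4, 4.4]
grip_width: 0.0167
```

```bash
python3 crank.py .1 5
```

```text
t 11.45 th 3.542 r 0.0596 z 0.2214 (want 0.2205) Ftan 2.79 Frad -4.60 Fz 4.36 w 0.0167 tilt [0.021 0.031] psi 0.491 q6 -0.42
[-0.011, 0.006, -0.028]
[-0.016, 0.001, -0.026]
[-0.018, 0.001, -0.024]
[-0.021, 0.001, -0.022]
[-0.023, 0.001, -0.02]
```

Emit:
move_arm:
  increments:
    - {"grip": 1,"linear": [-0.014,0.003,-0.027],"twist": 0}
    - {"grip": 1,"linear": [-0.017,0.001,-0.026],"twist": 0}
    - {"grip": 1,"linear": [-0.019,0.001,-0.024],"twist": 0}
    - {"grip": 1,"linear": [-0.021,0.001,-0.022],"twist": 0}
    - {"grip": 1,"linear": [-0.023,0.001,-0.019],"twist": 0}

```text
clock: 11.95
eef_pos: [0.6244, 0.0312, 0.2202]
tool_rot: [-0.672, -0.188, 0.162, 0.698]
ft_force: [0.8, 6.0, 4.0]
grip_width: 0.0166
```

```bash
python3 crank.py .1 5
```

```text
t 11.95 th 3.899 r 0.0595 z 0.2202 (want 0.2192) Ftan 5.94 Frad -0.84 Fz 4.01 w 0.0166 tilt [0.026 0.045] psi 0.499 q6 -0.47
[-0.02, 0.006, -0.022]
[-0.024, 0.0, -0.018]
[-0.026, 0.0, -0.016]
[-0.027, 0.0, -0.013]
[-0.028, 0.0, -0.01]
```

The effort is rising (5.9 N), so the work has been met. I'll take small steps now.

Emit:
move_arm:
  increments:
    - {"grip": 1,"linear": [-0.008,0.001,-0.009],"twist": 0}
    - {"grip": 1,"linear": [-0.009,0,-0.008],"twist": 0}
    - {"grip": 1,"linear": [-0.009,0,-0.008],"twist": 0}
    - {"grip": 1,"linear": [-0.01,0,-0.007],"twist": 0}
    - {"grip": 1,"linear": [-0.01,0,-0.007],"twist": 0}

```text
clock: 12.45
eef_pos: [0.623, 0.0262, 0.2199]
tool_rot: [-0.667, -0.193, 0.16, 0.701]
ft_force: [-0.5, 7.5, 2.7]
grip_width: 0.0165
```

```bash
python3 crank.py .04 5
```

```text
t 12.45 th 3.986 r 0.0597 z 0.2199 (want 0.2189) Ftan 6.89 Frad -3.05 Fz 2.69 w 0.0165 tilt [0.033 0.058] psi 0.504 q6 -0.49
[-0.009, 0.005, -0.009]
[-0.01, -0.0, -0.007]
[-0.01, -0.0, -0.007]
[-0.01, -0.0, -0.006]
[-0.01, -0.0, -0.006]
```

Emit:
move_arm:
  increments:
    - {"grip": 1,"linear": [-0.009,0.001,-0.008],"twist": 0}
    - {"grip": 1,"linear": [-0.01,0,-0.007],"twist": 0}
    - {"grip": 1,"linear": [-0.01,0,-0.007],"twist": 0}
    - {"grip": 1,"linear": [-0.01,0,-0.006],"twist": 0}
    - {"grip": 1,"linear": [-0.01,0,-0.006],"twist": 0}

```text
clock: 12.95
eef_pos: [0.6218, 0.023, 0.2197]
tool_rot: [-0.663, -0.2, 0.159, 0.704]
ft_force: [0.0, 7.5, 2.9]
grip_width: 0.0163
```

```bash
python3 crank.py .04 5
```

```text
t 12.95 th 4.043 r 0.0599 z 0.2197 (want 0.2186) Ftan 6.92 Frad -3.01 Fz 2.93 w 0.0163 tilt [0.042 0.071] psi 0.512 q6 -0.51
[-0.01, 0.005, -0.008]
[-0.01, -0.0, -0.007]
[-0.01, -0.0, -0.006]
[-0.011, -0.0, -0.006]
[-0.011, -0.0, -0.005]
```

Emit:
move_arm:
  increments:
    - {"grip": 1,"linear": [0,0,0],"twist": 0}
    - {"grip": 1,"linear": [0,0,0],"twist": 0}
    - {"grip": 1,"linear": [0,0,0],"twist": 0}
    - {"grip": 1,"linear": [-0.015,0.001,-0.012],"twist": 0}
    - {"grip": 1,"linear": [-0.018,0,-0.013],"twist": 0}

```text
clock: 13.45
eef_pos: [0.6201, 0.019, 0.2194]
tool_rot: [-0.661, -0.203, 0.159, 0.705]
ft_force: [1.3, 9.2, 2.0]
grip_width: 0.0164
```

```bash
python3 crank.py .04 5
```

```text
t 13.45 th 4.114 r 0.0601 z 0.2194 (want 0.2184) Ftan 8.74 Frad -3.12 Fz 1.99 w 0.0164 tilt [0.045 0.076] psi 0.516 q6 -0.52
[-0.011, 0.005, -0.006]
[-0.01, -0.0, -0.006]
[-0.011, -0.0, -0.005]
[-0.011, -0.0, -0.005]
[-0.011, -0.0, -0.005]
```

Moving effort is 8.7 N at 4.11 rad, which fits contact at about 3.64 rad plus 1.3 N per 0.1 rad. That is firm, so I'll let go and exit sideways.

Emit:
move_arm:
  increments:
    - {"grip": 0.4,"linear": [0,0,0],"twist": 0}
    - {"grip": 0.4,"linear": [0,0,0],"twist": 0}
    - {"grip": 0.4,"linear": [0,0,0],"twist": 0}
    - {"grip": 0.4,"linear": [0.1,-0.02,0],"twist": 0}
    - {"grip": 0.4,"linear": [0.12,-0.02,0],"twist": 0}

```text
clock: 13.95
eef_pos: [0.6556, 0.0355, 0.2265]
tool_rot: [-0.662, -0.198, 0.159, 0.705]
ft_force: [-0.8, -0.9, 0.1]
grip_width: 0.0514
```

Emit:
move_arm:
  increments:
    - {"grip": 1,"linear": [0,0,0],"twist": -0.071}
    - {"grip": 1,"linear": [0,0,0],"twist": -0.071}
    - {"grip": 1,"linear": [0,0,0],"twist": -0.071}
    - {"grip": 1,"linear": [0,0,0],"twist": -0.07}
    - {"grip": 1,"linear": [0,0,0],"twist": 0}

```text
clock: 14.45
eef_pos: [0.6594, 0.0336, 0.2245]
tool_rot: [-0.589, -0.393, 0.344, 0.617]
ft_force: [0.2, 1.2, 1.9]
grip_width: 0.0002
```

```bash
cat > fold.py <<'E'
import sys; from h import *
from scipy.spatial.transform import Rotation as R
o=bot.get_obs(); M=R.from_quat(o["tool_rot"]).as_matrix(); p=o["eef_pos"]; e=np.array([.885,-.465]); H=np.r_[np.array([.567,.047])+.06*e,.186]
E=np.c_[np.r_[-e,0],[.465,.885,0],[0,0,1]]  # inward, lateral, up
s=E.T@(p-H); print("t %.2f in %.4f lat %.4f up %.4f th %.3f"%(o["clock"],*s,np.arctan2(s[2],s[0])),"F",(E.T@o["ft_force"]).round(1),"w %.3f"%o["grip_width"],"y",M[:,1].round(3),"psi %.3f"%np.arctan2(M[1,0],M[0,0]))
q=s
for a in sys.argv[1:]:
    t=np.array(a.split(","),float)/1000; print((M.T@E@(t-q)/.2).round(3).tolist()); q=t
E
python3 fold.py -- 2>/dev/null || python3 fold.py " -35,0,55" " -12,0,55"; python3 -c "
from h import *
im,d=snap('side','s6'); cv2.imwrite('pics/c6.png',cv2.resize(im[110:200,225:305],None,fx=6,fy=6,interpolation=2))"
```

```text
t 14.45 in -0.0280 lat 0.0311 up 0.0385 th 2.200 F [0.4 1.1 1.9] w 0.000 y [ 0.039  0.07  -0.997] psi 1.096
t 14.45 in -0.0280 lat 0.0311 up 0.0385 th 2.200 F [0.4 1.1 1.9] w 0.000 y [ 0.039  0.07  -0.997] psi 1.096
[-0.149, -0.095, -0.034]
[0.001, -0.0, 0.115]
```

View pics/c6.png

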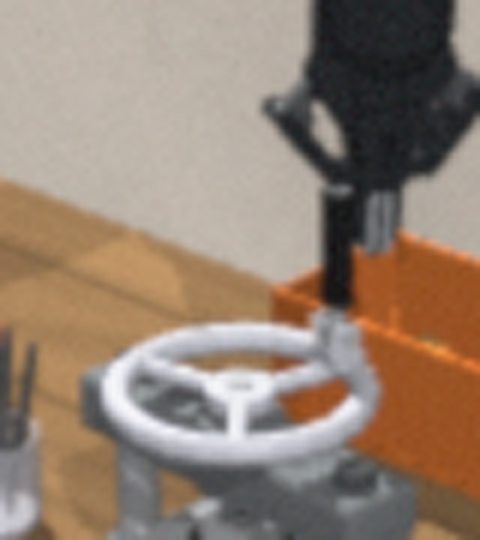

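The side crop shows the upright handle at about (340,250) and the shut fingers beside it at about (378,220). I'll go round to the outer side and push it inward and down along the arc with the closed fingers.

Emit:
move_arm:
  increments:
    - {"grip": 1,"linear": [0,-0.1,-0.06],"twist": 0}
    - {"grip": 1,"linear": [-0.08,0,0],"twist": 0}
    - {"grip": 1,"linear": [-0.08,0,0],"twist": 0}
    - {"grip": 1,"linear": [0,0,0],"twist": 0}
    - {"grip": 1,"linear": [0,0,0],"twist": 0}

```text
clock: 15.0
eef_pos: [0.6522, -0.0043, 0.2385]
tool_rot: [-0.591, -0.385, 0.341, 0.621]
ft_force: [-0.0, 0.5, 0.9]
grip_width: 0.0001
```

```bash
python3 fold.py " -23,0,62" " -13,0,63" " -3,0,62" " 6,0,59" " 15,0,55" " 23,0,50" " 31,0,44" " 37,0,36" " 42,0,28" " 45,0,19" " 48,0,9"
```

```text
t 15.00 in -0.0393 lat -0.0058 up 0.0525 th 2.213 F [0.2 0.4 0.9] w 0.000 y [ 0.031  0.069 -0.997] psi 1.080
[0.032, -0.045, 0.082]
[0.0, -0.005, 0.05]
[-0.001, 0.005, 0.05]
[-0.001, 0.015, 0.045]
[-0.002, 0.02, 0.045]
[-0.002, 0.025, 0.04]
[-0.003, 0.03, 0.04]
[-0.003, 0.04, 0.03]
[-0.003, 0.04, 0.025]
[-0.004, 0.045, 0.015]
[-0.004, 0.05, 0.015]
```

Emit:
move_arm:
  increments:
    - {"grip": 1,"linear": [0.03,-0.045,0.04],"twist": 0}
    - {"grip": 1,"linear": [0,0,0.042],"twist": 0}
    - {"grip": 1,"linear": [0,-0.005,0.05],"twist": 0}
    - {"grip": 1,"linear": [0,0.005,0.05],"twist": 0}
    - {"grip": 1,"linear": [0,0.015,0.045],"twist": 0}

```text
clock: 15.5
eef_pos: [0.6138, 0.0229, 0.2466]
tool_rot: [-0.593, -0.385, 0.341, 0.619]
ft_force: [1.1, -5.1, 3.2]
grip_width: -0.0004
```

```bash
python3 fold.py " 15,0,55" " 23,0,50" " 31,0,44" " 37,0,36" " 42,0,28" " 45,0,19" " 48,0,9"
```

```text
t 15.50 in 0.0074 lat 0.0004 up 0.0606 th 1.450 F [-3.4 -4.   3.2] w -0.000 y [ 0.035  0.064 -0.997] psi 1.079
[-0.004, 0.028, 0.038]
[-0.002, 0.025, 0.04]
[-0.003, 0.03, 0.04]
[-0.003, 0.04, 0.03]
[-0.003, 0.04, 0.025]
[-0.003, 0.045, 0.015]
[-0.004, 0.05, 0.015]
```

Emit:
move_arm:
  increments:
    - {"grip": 1,"linear": [-0.003,0.028,0.038],"twist": 0}
    - {"grip": 1,"linear": [-0.002,0.027,0.04],"twist": 0}
    - {"grip": 1,"linear": [-0.003,0.032,0.04],"twist": 0}
    - {"grip": 1,"linear": [-0.003,0.04,0.03],"twist": 0}
    - {"grip": 1,"linear": [-0.003,0.04,0.025],"twist": 0}

```text
clock: 16.0
eef_pos: [0.5812, 0.0304, 0.2205]
tool_rot: [-0.605, -0.384, 0.339, 0.61]
ft_force: [-0.7, -3.0, 2.5]
grip_width: -0.0
```

```bash
python3 fold.py " 45,0,19" " 48,0,9"; python3 -c "
from h import *
im,d=snap('side','s7'); cv2.imwrite('pics/c7.png',cv2.resize(im[110:200,225:305],None,fx=6,fy=6,interpolation=2))"
```

```text
t 16.00 in 0.0397 lat -0.0081 up 0.0345 th 0.716 F [-0.8 -3.   2.5] w -0.000 y [ 0.05   0.038 -0.998] psi 1.075
[0.036, 0.079, 0.029]
[-0.003, 0.05, 0.016]
```

View pics/c7.png

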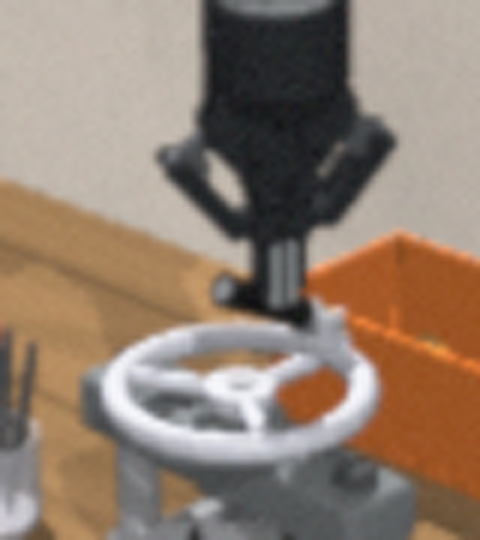

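The fingers have slid about 8 mm sideways at (285,270), and the handle is about 30° above flat. I suspect the wheel has turned back slightly, so I'll compare the clevis and spoke azimuths in the two pictures.

```bash
cat > wa.py <<'E'
from h import *
import sys
def ang(f):
    S=np.load(f"/tmp/{f}.npz"); w=cloud("side",S["d"]); g=S["im"].astype(int).sum(2); z=w[...,2]; d=w[...,:2]-[.567,.047]
    r=np.hypot(d[...,0],d[...,1]); az=np.arctan2(d[...,1],d[...,0])
    k=(g>330)&(r>.03)&(r<.052)&(z>.13)&(z<.172)   # spokes
    H=lambda k,n=3:np.angle(np.mean(np.exp(1j*n*az[k])))/n
    c=(g>300)&(r>.045)&(r<.085)&(z>.178)&(z<.215)
    p=w[c]; m=np.median(p,0) if len(p) else 0
    return "spoke az mod 120deg %.3f n%d; clevis"%(H(k),k.sum()),np.round(m,4),c.sum(),"az %.3f"%(np.arctan2(m[1]-.047,m[0]-.567) if len(p) else 0)
for f in sys.argv[1:]: print(f,*ang(f))
E
python3 wa.py s5 s6 s7
```

```text
s5 spoke az mod 120deg 0.746 n12; clevis [0.5304 0.0215 0.185 ] 443 az -2.532
s6 spoke az mod 120deg -0.259 n70; clevis [0.619  0.0237 0.1891] 44 az -0.421
s7 spoke az mod 120deg -0.069 n70; clevis [0.6235 0.0347 0.1906] 32 az -0.214
```

The wheel turned back about 0.2 rad when the fingers slid, so it is no longer tight enough. I'll redo it: lift clear, align the jaws to the handle, raise it by grip, retighten, and fold it by grip instead of pushing.

Emit:
move_arm:
  increments:
    - {"grip": 1,"linear": [0,-0.2,0],"twist": 0}
    - {"grip": 1,"linear": [0,-0.1,0],"twist": 0}
    - {"grip": 0.4,"linear": [0,0,0],"twist": 0.073}
    - {"grip": 0.4,"linear": [0,0,0],"twist": 0.073}
    - {"grip": 0.4,"linear": [0,0,0],"twist": 0.073}

```text
clock: 16.55
eef_pos: [0.5727, 0.0336, 0.282]
tool_rot: [-0.663, -0.238, 0.198, 0.682]
ft_force: [0.2, 0.6, -0.2]
grip_width: 0.0433
```

Emit:
move_arm:
  increments:
    - {"grip": 0.4,"linear": [0,0,0],"twist": 0.073}
    - {"grip": 0.4,"linear": [0,0,0],"twist": 0.073}
    - {"grip": 0.4,"linear": [0,0,0],"twist": 0.073}
    - {"grip": 0.4,"linear": [0,0,0],"twist": 0.073}
    - {"grip": 0.4,"linear": [0,0,0],"twist": 0.073}

```text
clock: 17.05
eef_pos: [0.5702, 0.0392, 0.2839]
tool_rot: [-0.687, 0.028, -0.059, 0.724]
ft_force: [-0.1, 0.6, 0.1]
grip_width: 0.0509
```

```bash
python3 fold.py; python3 -c "
from h import *
im,d=snap('side','s8'); T,dt=snap('top','t8')
c=np.zeros((540,800,3),np.uint8); c[:,:400]=cv2.resize(im[110:200,230:297],(400,540),interpolation=2); c[:400,400:]=cv2.resize(T[150:230,205:285],(400,400),interpolation=2); cv2.imwrite('pics/c8.png',c)
w=cloud('side',d);z=w[...,2];g=im.astype(int).sum(2);b=np.zeros(z.shape,bool);b[135:185,235:295]=1
q=b&(g<170)&(z>.19)&(z<.25)
for (v,u),x in list(zip(np.argwhere(q),w[q]))[::5]: print(u,v,x.round(3),end='; ')
"; python3 wa.py s8
```

```text
t 17.05 in 0.0535 lat -0.0054 up 0.0979 th 1.070 F [0.3 0.5 0.1] w 0.051 y [ 0.046  0.049 -0.998] psi -0.124
264 158 [0.565 0.046 0.226]; 267 159 [0.576 0.044 0.219]; 265 160 [0.563 0.041 0.221]; 270 160 [0.586 0.041 0.213]; 275 160 [0.61  0.04  0.205]; 267 161 [0.572 0.04  0.215]; 272 161 [0.594 0.039 0.207]; 267 162 [0.575 0.043 0.209]; 272 162 [0.595 0.04  0.203]; 273 163 [0.599 0.039 0.198]; s8 spoke az mod 120deg -0.092 n71; clevis [0.6246 0.0359 0.1899] 33 az -0.190
```

View pics/c8.png

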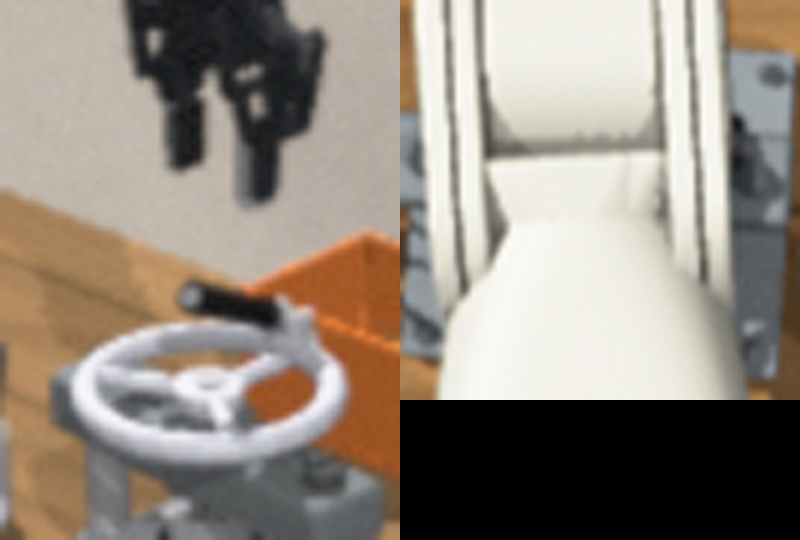

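The side crop shows the handle about 25° above flat, pointing inwards from the clevis at (300,325) to its tip at (190,295). I'll fit its direction before gripping.

```bash
python3 -c "
from h import *
S=np.load('/tmp/s8.npz');im=S['im'];w=cloud('side',S['d']);z=w[...,2];g=im.astype(int).sum(2);b=np.zeros(z.shape,bool);b[150:172,255:280]=1
q=b&(g<200)&(z>.19)&(z<.25); p=w[q]; p=p[(abs(p[:,1]-.042)<.012)]
m=p.mean(0); e=np.linalg.svd(p-m)[2][0]; e=e*np.sign(e[0]); print(len(p),m,e,'az',np.arctan2(e[1],e[0]),'el',np.arcsin(-e[2]))
vu=np.argwhere(q); l=cv2.fitLine(vu[:,::-1].astype(np.float32),2,0,.01,.01).ravel(); print('imgline',l)
# predict image line for handle with given azimuth/elev by projecting hinge+r
K,R,t=par('side')
for az in(-.2,-.25,-.3,-.35):
  for el in (.35,.45):
    H=np.r_[np.array([.567,.047])+.06*np.array([np.cos(az),np.sin(az)]),.186]; d=np.r_[-np.cos(el)*np.array([np.cos(az),np.sin(az)]),np.sin(el)]
    u=[(lambda c:K@c/c[2])(R@(H+r*d)+t)[:2].round(1) for r in(20,83) for r in [r/1000]]; print(az,el,u)
u=[(v,x) for v,x in vu]; print(vu.min(0),vu.max(0))
"
```

```text
53 [0.58450132 0.04037494 0.21065027] [ 0.88604768 -0.05992024 -0.45970542] az -0.067523618219493 el 0.4776634679323428
imgline [9.7336906e-01 2.2924377e-01 2.6964151e+02 1.6083018e+02]
-0.2 0.35 [array([274.8, 163.7]), array([259.8, 162.3])]
-0.2 0.45 [array([275. , 163.1]), array([260.6, 159.9])]
-0.25 0.35 [array([275.2, 163.9]), array([259.6, 162.2])]
-0.25 0.45 [array([275.4, 163.4]), array([260.4, 159.8])]
-0.3 0.35 [array([275.5, 164.2]), array([259.5, 162.1])]
-0.3 0.45 [array([275.7, 163.6]), array([260.3, 159.7])]
-0.35 0.35 [array([275.8, 164.4]), array([259.4, 162. ])]
-0.35 0.45 [array([276.1, 163.8]), array([260.2, 159.6])]
[158 263] [164 276]
```

```bash
sed -i 's|e=np.array(\[.885,-.465\])|az=float(open("az").read()); e=np.array([np.cos(az),np.sin(az)])|; s|,.186\]|,.187]|; s|\[.465,.885,0\]|[-e[1],e[0],0]|' fold.py; echo -0.28 > az; python3 fold.py " 44,0,50" " 44,0,4"
```

```text
t 17.15 in 0.0547 lat -0.0066 up 0.0969 th 1.057 F [ 0.5 -0.4  0.1] w 0.051 y [ 0.046  0.048 -0.998] psi -0.118
[0.049, 0.238, 0.011]
[-0.009, 0.229, -0.012]
```

Emit:
move_arm:
  increments:
    - {"grip": 0.4,"linear": [0,0,0],"twist": 0.073}
    - {"grip": 0.4,"linear": [0.045,0.12,0.018],"twist": 0.006}
    - {"grip": 0.4,"linear": [0,0.12,0],"twist": 0}
    - {"grip": 0.4,"linear": [0,0,0],"twist": 0}
    - {"grip": 0.4,"linear": [0,0,0],"twist": 0}

```text
clock: 17.65
eef_pos: [0.5819, 0.0458, 0.2379]
tool_rot: [-0.68, 0.077, -0.107, 0.721]
ft_force: [-0.2, 0.3, 0.1]
grip_width: 0.0509
```

```bash
python3 fold.py " 44,0,4"
```

```text
t 17.65 in 0.0454 lat 0.0030 up 0.0509 th 0.843 F [0.3 0.2 0.1] w 0.051 y [ 0.05   0.051 -0.997] psi -0.263
[-0.001, 0.233, -0.029]
```

Emit:
move_arm:
  increments:
    - {"grip": 0.4,"linear": [0,0.1,-0.02],"twist": 0.005}
    - {"grip": 0.4,"linear": [0,0.1,-0.009],"twist": 0}
    - {"grip": 0.4,"linear": [0,0.02,0],"twist": 0}
    - {"grip": 0.4,"linear": [0,0,0],"twist": 0}
    - {"grip": 1,"linear": [0,0,0],"twist": 0}

```text
clock: 18.15
eef_pos: [0.5852, 0.0434, 0.2002]
tool_rot: [-0.679, 0.075, -0.112, 0.722]
ft_force: [-0.7, 0.3, 0.3]
grip_width: 0.0379
```

Emit:
move_arm:
  increments:
    - {"grip": 1,"linear": [0,0,0],"twist": 0}
    - {"grip": 1,"linear": [0,0,0],"twist": 0}
    - {"grip": 1,"linear": [0,0,0],"twist": 0}
    - {"grip": 1,"linear": [0,0,0],"twist": 0}
    - {"grip": 1,"linear": [0,0,0],"twist": 0}

```text
clock: 18.65
eef_pos: [0.5863, 0.0452, 0.2028]
tool_rot: [-0.678, 0.073, -0.111, 0.723]
ft_force: [1.1, 1.1, -2.0]
grip_width: 0.0156
```

```bash
python3 fold.py " 37,0,12" " 30,0,19" " 22,0,24" " 13,0,28" " 3,0,31" " -5,0,31"
```

```text
t 18.65 in 0.0410 lat 0.0036 up 0.0158 th 0.367 F [-0.7  1.3 -2. ] w 0.016 y [ 0.063  0.056 -0.996] psi -0.263
[0.019, 0.018, -0.02]
[0.037, -0.033, 0.002]
[0.041, -0.023, 0.001]
[0.046, -0.018, 0.0]
[0.051, -0.013, 0.0]
[0.04, 0.002, -0.001]
```

Emit:
move_arm:
  increments:
    - {"grip": 0.5,"linear": [0,0,0],"twist": 0}
    - {"grip": 0.5,"linear": [0,0,0],"twist": 0}
    - {"grip": 0.5,"linear": [-0.005,0.06,-0.02],"twist": 0}
    - {"grip": 0.5,"linear": [0,0.01,0],"twist": 0}
    - {"grip": 1,"linear": [0,0,0],"twist": 0}

```text
clock: 19.15
eef_pos: [0.5867, 0.0418, 0.191]
tool_rot: [-0.678, 0.072, -0.114, 0.723]
ft_force: [-0.3, -0.3, 0.2]
grip_width: 0.0296
```

Emit:
move_arm:
  increments:
    - {"grip": 1,"linear": [0,0,0],"twist": 0}
    - {"grip": 1,"linear": [0,0,0],"twist": 0}
    - {"grip": 1,"linear": [0,0,0],"twist": 0}
    - {"grip": 1,"linear": [0,0,0],"twist": 0}
    - {"grip": 1,"linear": [0,0,0],"twist": 0}

```text
clock: 19.65
eef_pos: [0.5875, 0.0453, 0.192]
tool_rot: [-0.675, 0.071, -0.113, 0.725]
ft_force: [0.6, 0.8, -1.6]
grip_width: 0.0161
```

```bash
python3 fold.py " 37,0,12" " 30,0,19" " 22,0,24" " 13,0,28" " 3,0,31" " -5,0,31"
```

```text
t 19.65 in 0.0398 lat 0.0040 up 0.0050 th 0.124 F [-0.4  0.9 -1.6] w 0.016 y [ 0.069  0.062 -0.996] psi -0.263
[0.015, -0.036, -0.018]
[0.037, -0.033, 0.002]
[0.041, -0.023, 0.001]
[0.046, -0.018, 0.001]
[0.051, -0.012, 0.0]
[0.04, 0.002, -0.001]
```

Emit:
move_arm:
  increments:
    - {"grip": 1,"linear": [0.025,-0.036,0],"twist": 0}
    - {"grip": 1,"linear": [0.035,-0.034,0],"twist": 0}
    - {"grip": 1,"linear": [0.04,-0.027,0],"twist": 0}
    - {"grip": 1,"linear": [0.046,-0.02,0],"twist": 0}
    - {"grip": 1,"linear": [0.046,-0.012,0],"twist": 0}

```text
clock: 20.15
eef_pos: [0.603, 0.0413, 0.2078]
tool_rot: [-0.673, 0.09, -0.092, 0.729]
ft_force: [-20.6, 7.8, 4.0]
grip_width: 0.0163
```

```bash
python3 fold.py " 13,0,28" " 3,0,31" " -5,0,31"
```

```text
t 20.15 in 0.0238 lat 0.0044 up 0.0208 th 0.717 F [22.   1.8  4. ] w 0.016 y [ 0.013  0.078 -0.997] psi -0.258
[0.053, -0.038, -0.02]
[0.05, -0.015, 0.0]
[0.04, -0.0, -0.001]
```

Emit:
move_arm:
  increments:
    - {"grip": 1,"linear": [0.04,-0.025,0],"twist": 0}
    - {"grip": 1,"linear": [0.045,-0.02,0],"twist": 0}
    - {"grip": 1,"linear": [0.045,-0.012,0],"twist": 0}
    - {"grip": 1,"linear": [0.04,-0.005,0],"twist": 0}
    - {"grip": 1,"linear": [0.03,0,0],"twist": 0}

```text
clock: 20.65
eef_pos: [0.6129, 0.0396, 0.2126]
tool_rot: [-0.67, 0.116, -0.065, 0.731]
ft_force: [-15.0, 5.3, 5.8]
grip_width: 0.0159
```

```bash
python3 fold.py " 3,0,31" " -5,0,31"
```

```text
t 20.65 in 0.0138 lat 0.0056 up 0.0256 th 1.076 F [15.9  0.9  5.8] w 0.016 y [-0.061  0.095 -0.994] psi -0.253
[0.051, -0.033, -0.027]
[0.04, -0.003, -0.001]
```

Emit:
move_arm:
  increments:
    - {"grip": 1,"linear": [0.04,-0.012,0],"twist": 0}
    - {"grip": 1,"linear": [0.045,-0.008,0],"twist": 0}
    - {"grip": 1,"linear": [0.045,-0.005,0],"twist": 0}
    - {"grip": 1,"linear": [0.04,0,0],"twist": 0}
    - {"grip": 1,"linear": [0.04,0,0],"twist": 0}

```text
clock: 21.15
eef_pos: [0.6224, 0.0376, 0.2144]
tool_rot: [-0.666, 0.143, -0.038, 0.731]
ft_force: [-20.3, 7.1, 6.9]
grip_width: 0.0158
```

```bash
python3 fold.py " 3,0,31"
```

```text
t 21.15 in 0.0041 lat 0.0063 up 0.0274 th 1.421 F [21.5  1.2  6.9] w 0.016 y [-0.135  0.109 -0.985] psi -0.251
[0.002, -0.021, -0.03]
```

Emit:
move_arm:
  increments:
    - {"grip": 1,"linear": [0.04,0,0],"twist": 0}
    - {"grip": 1,"linear": [0.04,0,0],"twist": 0}
    - {"grip": 1,"linear": [0,0,0],"twist": 0}
    - {"grip": 0.4,"linear": [0,0,0],"twist": 0}
    - {"grip": 0.4,"linear": [0,0,0],"twist": 0}

```text
clock: 21.65
eef_pos: [0.6229, 0.0373, 0.2165]
tool_rot: [-0.665, 0.155, -0.025, 0.73]
ft_force: [0.3, 0.1, 0.1]
grip_width: 0.0437
```

```bash
python3 fold.py " 3,0,31"
cat > hd.py <<'E'
from h import *
import sys
f=sys.argv[1]; az=float(open("az").read()); snap("side",f); S=np.load(f"/tmp/{f}.npz"); im=S["im"]; w=cloud("side",S["d"]); g=im.astype(int).sum(2)
e=np.array([np.cos(az),np.sin(az)]); H=np.array([.567,.047])+.06*e; p=w.reshape(-1,3)[(g<190).ravel()]
s=-(p[:,:2]-H)@e; l=(p[:,:2]-H)@[-e[1],e[0]]; k=(abs(l)<.018)&(s>-.025)&(s<.1)&(p[:,2]>.18)&(p[:,2]<.29)
for h in np.arange(.198,.285,.006):
    m=k&(abs(p[:,2]-h)<.003); print("%.3f %d in %.4f lat %.4f"%(h,m.sum(),np.median(s[m]) if m.any() else 9,np.median(l[m]) if m.any() else 9))
E
python3 hd.py s9; python3 wa.py s9
```

```text
t 21.65 in 0.0036 lat 0.0061 up 0.0295 th 1.450 F [-0.2  0.2  0.1] w 0.044 y [-0.169  0.113 -0.979] psi -0.250
[0.001, -0.01, -0.03]
0.198 0 in 9.0000 lat 9.0000
0.204 5 in 0.0098 lat 0.0008
0.210 10 in 0.0126 lat 0.0008
0.216 4 in 0.0097 lat 0.0009
0.222 10 in 0.0112 lat 0.0014
0.228 4 in 0.0144 lat 0.0005
0.234 9 in 0.0137 lat 0.0011
0.240 8 in 0.0178 lat 0.0014
0.246 9 in 0.0194 lat 0.0006
0.252 9 in 0.0213 lat -0.0013
0.258 8 in 0.0189 lat 0.0007
0.264 4 in 0.0201 lat -0.0018
0.270 0 in 9.0000 lat 9.0000
0.276 0 in 9.0000 lat 9.0000
0.282 1 in 0.0088 lat -0.0171
s9 spoke az mod 120deg -0.156 n76; clevis [0.621  0.0281 0.1877] 47 az -0.337
```

```bash
python3 -c "
from h import *
for f,c in(('s5',(.514,.019)),('s6',(.619,.018)),('s9',(.624,.033)),('s9',(.619,.018))):
  S=np.load(f'/tmp/{f}.npz'); w=cloud('side',S['d']); g=S['im'].astype(int).sum(2); z=w[...,2]
  k=(g<190)&(np.hypot(w[...,0]-c[0],w[...,1]-c[1])<.022)
  for a,b in((.198,.212),(.212,.226),(.226,.24)):
    m=k&(z>a)&(z<b); vu=np.argwhere(m)
    print(f,a,m.sum(),np.median(w[m],0).round(4) if m.any() else '', vu[:,1].min(),vu[:,1].max(),vu.mean(0).round(1))
"
```

```text
Traceback (most recent call last):
ValueError: zero-size array to reduction operation minimum which has no identity
```

```bash
python3 -c "
from h import *
for f,c in(('s5',(.514,.019)),('s6',(.619,.018)),('s9',(.622,.027))):
  S=np.load(f'/tmp/{f}.npz'); w=cloud('side',S['d']); g=S['im'].astype(int).sum(2); z=w[...,2]
  k=(g<190)&(np.hypot(w[...,0]-c[0],w[...,1]-c[1])<.03)
  for a,b in((.198,.212),(.212,.226),(.226,.24),(.24,.26)):
    m=k&(z>a)&(z<b)
    if m.any(): vu=np.argwhere(m); print(f,a,m.sum(),np.median(w[m],0).round(4), vu[:,1].min(),vu[:,1].max(),vu.mean(0).round(1))
"
```

```text
s5 0.212 7 [0.5109 0.0163 0.2242] 257 261 [167.1 258.9]
s5 0.226 21 [0.5089 0.0157 0.2318] 250 261 [164.1 258.5]
s5 0.24 32 [0.5078 0.0166 0.2504] 250 261 [159.  257.1]
s6 0.198 13 [0.6198 0.0242 0.2089] 278 283 [159.2 280.7]
s6 0.212 21 [0.6201 0.0253 0.2188] 278 283 [156.4 280.8]
s6 0.226 22 [0.6204 0.0246 0.233 ] 279 285 [152.3 281.1]
s6 0.24 35 [0.6227 0.0259 0.2502] 279 285 [147.1 281.7]
s9 0.198 10 [0.6149 0.0316 0.207 ] 275 280 [159.3 277.5]
s9 0.212 21 [0.6147 0.0341 0.2194] 275 286 [156.4 278.1]
s9 0.226 36 [0.6127 0.0299 0.2335] 274 287 [153.5 280.4]
s9 0.24 46 [0.6101 0.0329 0.2499] 273 288 [148.6 279.3]
```

Emit:
move_arm:
  increments:
    - {"grip": 0.4,"linear": [-0.05,-0.07,0],"twist": 0}
    - {"grip": 0.4,"linear": [-0.01,-0.01,0],"twist": 0}
    - {"grip": 1,"linear": [0,0,0],"twist": 0}
    - {"grip": 1,"linear": [0,0,0],"twist": 0}
    - {"grip": 1,"linear": [0,0,0],"twist": 0}

```text
clock: 22.2
eef_pos: [0.6158, 0.038, 0.2404]
tool_rot: [-0.665, 0.152, -0.029, 0.731]
ft_force: [1.1, 4.8, -0.3]
grip_width: 0.0159
```

Emit:
move_arm:
  increments:
    - {"grip": 1,"linear": [0.03,0,0],"twist": 0}
    - {"grip": 1,"linear": [0.035,0,0],"twist": 0}
    - {"grip": 1,"linear": [0.04,0,0],"twist": 0}
    - {"grip": 1,"linear": [0.04,0,0],"twist": 0}
    - {"grip": 1,"linear": [0.04,0,0],"twist": 0}

```text
clock: 22.7
eef_pos: [0.636, 0.0338, 0.2389]
tool_rot: [-0.663, 0.163, -0.017, 0.73]
ft_force: [-6.7, 3.2, -0.3]
grip_width: 0.0153
```

```bash
echo -0.2 > az; python3 fold.py " 0,0,45"
```

```text
t 22.70 in -0.0103 lat 0.0008 up 0.0519 th 1.766 F [ 7.2  1.8 -0.3] w 0.015 y [-0.191  0.12  -0.974] psi -0.250
[-0.043, 0.044, -0.01]
```

Emit:
move_arm:
  increments:
    - {"grip": 0.4,"linear": [0,0,0],"twist": 0}
    - {"grip": 0.4,"linear": [0,0,0],"twist": 0}
    - {"grip": 0.4,"linear": [0,0,0],"twist": 0}
    - {"grip": 0.4,"linear": [-0.065,0.03,0],"twist": 0}
    - {"grip": 0.4,"linear": [0,0,0],"twist": 0}

```text
clock: 23.2
eef_pos: [0.6229, 0.0361, 0.2326]
tool_rot: [-0.664, 0.164, -0.017, 0.729]
ft_force: [-0.6, -0.3, 0.3]
grip_width: 0.0511
```

```bash
python3 hd.py s10; python3 fold.py " 4,0,35"; python3 -c "
import cv2
im=cv2.imread('pics/s10.png'); cv2.imwrite('pics/c10.png',cv2.resize(im[110:200,230:300],None,fx=6,fy=6,interpolation=2))"
```

```text
0.198 0 in 9.0000 lat 9.0000
0.204 2 in -0.0045 lat -0.0023
0.210 9 in 0.0052 lat -0.0034
0.216 9 in 0.0047 lat -0.0041
0.222 7 in 0.0045 lat -0.0049
0.228 4 in 0.0049 lat -0.0016
0.234 5 in 0.0039 lat -0.0032
0.240 6 in 0.0041 lat -0.0033
0.246 5 in 0.0060 lat -0.0059
0.252 9 in 0.0052 lat -0.0037
0.258 10 in 0.0042 lat -0.0027
0.264 6 in 0.0059 lat -0.0020
0.270 7 in 0.0057 lat -0.0016
0.276 0 in 9.0000 lat 9.0000
0.282 0 in 9.0000 lat 9.0000
t 23.25 in 0.0021 lat 0.0002 up 0.0458 th 1.525 F [-1.  -0.  -0.8] w 0.051 y [-0.192  0.116 -0.975] psi -0.251
[0.002, 0.054, -0.005]
```

View pics/c10.png

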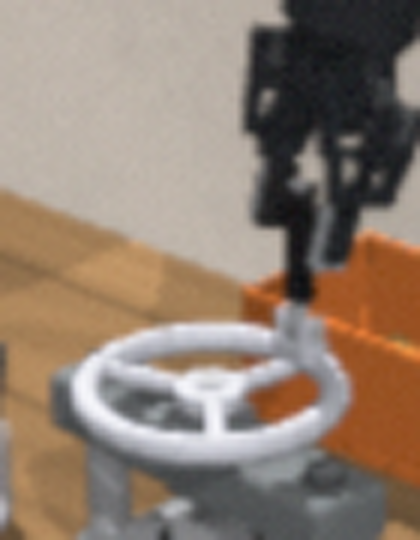

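The picture and the line fit show the handle vertical again at about (298,240). I'll grip it with the jaws along the tangent, so the handle can't slide along the pads, and retighten.

Emit:
move_arm:
  increments:
    - {"grip": 0.4,"linear": [0.01,0.04,-0.005],"twist": 0}
    - {"grip": 0.4,"linear": [0,0,0],"twist": 0}
    - {"grip": 1,"linear": [0,0,0],"twist": 0}
    - {"grip": 1,"linear": [0,0,0],"twist": 0}
    - {"grip": 1,"linear": [0,0,0],"twist": 0}

```text
clock: 23.75
eef_pos: [0.6259, 0.0348, 0.2245]
tool_rot: [-0.664, 0.162, -0.019, 0.729]
ft_force: [0.3, 3.0, 2.3]
grip_width: 0.0167
```

```bash
python3 fold.py; echo 3.6 > th; python3 crank.py .06 3
```

```text
t 23.75 in -0.0001 lat -0.0002 up 0.0375 th 1.574 F [0.3 3.  2.3] w 0.017 y [-0.188  0.117 -0.975] psi -0.251
t 23.75 th 3.834 r 0.0601 z 0.2245 (want 0.2194) Ftan 3.01 Frad -0.27 Fz 2.28 w 0.0167 tilt [-0.188  0.117] psi -0.251 q6 0.25
[0.005, 0.025, -0.02]
[-0.001, 0.0, -0.018]
[-0.002, 0.0, -0.018]
```

Emit:
move_arm:
  increments:
    - {"grip": 1,"linear": [0,0,-0.016],"twist": 0.01}
    - {"grip": 1,"linear": [-0.001,0,-0.016],"twist": 0.01}
    - {"grip": 1,"linear": [-0.001,0,-0.016],"twist": 0.01}
    - {"grip": 1,"linear": [-0.001,0,-0.016],"twist": 0.01}
    - {"grip": 1,"linear": [-0.001,0,-0.016],"twist": 0.01}

```text
clock: 24.25
eef_pos: [0.6235, 0.0274, 0.224]
tool_rot: [-0.659, 0.197, -0.054, 0.724]
ft_force: [2.9, 6.3, -0.2]
grip_width: 0.0167
```

```bash
python3 crank.py .05 3
```

```text
t 24.25 th 3.963 r 0.0598 z 0.2240 (want 0.2189) Ftan 6.88 Frad 0.69 Fz -0.23 w 0.0167 tilt [-0.181  0.127] psi -0.353 q6 0.33
[0.007, 0.025, -0.016]
[-0.001, 0.0, -0.015]
[-0.001, 0.0, -0.015]
```

Emit:
move_arm:
  increments:
    - {"grip": 1,"linear": [0,0,-0.014],"twist": 0.01}
    - {"grip": 1,"linear": [-0.001,0,-0.014],"twist": 0.01}
    - {"grip": 1,"linear": [-0.001,0,-0.014],"twist": 0.01}
    - {"grip": 1,"linear": [-0.001,0,-0.014],"twist": 0.01}
    - {"grip": 1,"linear": [-0.001,0,-0.014],"twist": 0}

```text
clock: 24.75
eef_pos: [0.6224, 0.0248, 0.2239]
tool_rot: [-0.65, 0.223, -0.083, 0.722]
ft_force: [4.7, 7.0, -0.6]
grip_width: 0.0167
```

```bash
python3 crank.py .05 3; echo -0.43 > az; python3 hd.py s11 | sed -n 4,8p;  python3 wa.py s10 s11
```

```text
t 24.75 th 4.011 r 0.0597 z 0.2239 (want 0.2188) Ftan 8.28 Frad 1.71 Fz -0.61 w 0.0167 tilt [-0.17   0.142] psi -0.431 q6 0.40
[0.007, 0.025, -0.016]
[-0.0, 0.0, -0.015]
[-0.001, 0.0, -0.015]
0.216 9 in 0.0044 lat -0.0021
0.222 1 in 0.0079 lat 0.0032
0.228 1 in -0.0047 lat -0.0159
0.234 4 in 0.0079 lat 0.0023
0.240 6 in 0.0035 lat -0.0111
s10 spoke az mod 120deg -0.175 n76; clevis [0.6224 0.0316 0.1888] 52 az -0.270
s11 spoke az mod 120deg -0.349 n64; clevis [0.6193 0.0185 0.1893] 45 az -0.499
```

```bash
echo -0.41 > az; python3 fold.py " 0,0,37" " 9,0,36.3" " 17,0,34.3" " 25,0,31" " 32,0,26.5" " 39,0,21" " 44.5,0,14.3" " 49,0,7"
```

```text
t 24.80 in 0.0003 lat 0.0015 up 0.0369 th 1.562 F [-2.   7.8 -1. ] w 0.016 y [-0.17   0.142 -0.975] psi -0.431
[0.002, -0.001, -0.007]
[-0.043, 0.013, -0.002]
[-0.037, 0.018, -0.002]
[-0.036, 0.025, -0.002]
[-0.029, 0.029, -0.002]
[-0.028, 0.034, -0.003]
[-0.02, 0.039, -0.003]
[-0.014, 0.04, -0.003]
```

Emit:
move_arm:
  increments:
    - {"grip": 1,"linear": [0,0,-0.016],"twist": 0}
    - {"grip": 1,"linear": [0,0,-0.014],"twist": 0}
    - {"grip": 1,"linear": [-0.04,0.01,0],"twist": 0}
    - {"grip": 1,"linear": [-0.04,0.013,0],"twist": 0}
    - {"grip": 1,"linear": [-0.037,0.018,0],"twist": 0}

```text
clock: 25.3
eef_pos: [0.6104, 0.0304, 0.2229]
tool_rot: [-0.65, 0.212, -0.094, 0.724]
ft_force: [6.1, 1.5, 3.2]
grip_width: 0.0166
```

```bash
python3 fold.py " 25,0,31" " 32,0,26.5" " 39,0,21" " 44.5,0,14.3" " 49,0,7"
```

```text
t 25.30 in 0.0135 lat 0.0021 up 0.0359 th 1.210 F [-5.1  3.8  3.2] w 0.017 y [-0.139  0.138 -0.981] psi -0.431
[-0.051, 0.034, -0.014]
[-0.03, 0.028, -0.003]
[-0.029, 0.033, -0.003]
[-0.021, 0.038, -0.003]
[-0.015, 0.04, -0.003]
```

Emit:
move_arm:
  increments:
    - {"grip": 1,"linear": [-0.045,0.024,0],"twist": 0}
    - {"grip": 1,"linear": [-0.04,0.028,0],"twist": 0}
    - {"grip": 1,"linear": [-0.035,0.032,0],"twist": 0}
    - {"grip": 1,"linear": [-0.03,0.036,0],"twist": 0}
    - {"grip": 1,"linear": [-0.025,0.04,0],"twist": 0}

```text
clock: 25.8
eef_pos: [0.5955, 0.044, 0.2142]
tool_rot: [-0.65, 0.19, -0.118, 0.726]
ft_force: [-1.5, -7.6, 19.6]
grip_width: 0.0162
```

```bash
python3 fold.py " 39,0,21" " 44.5,0,14.3" " 49,0,7" " 52,0,0"
```

```text
t 25.80 in 0.0326 lat 0.0086 up 0.0272 th 0.694 F [-1.6 -7.5 19.6] w 0.016 y [-0.077  0.128 -0.989] psi -0.435
[-0.027, 0.031, -0.046]
[-0.023, 0.036, -0.004]
[-0.018, 0.039, -0.004]
[-0.011, 0.036, -0.003]
```

```bash
python3 -c "
from h import *
snap('side','s12')"; python3 wa.py s10 s11 s12
```

```text
s10 spoke az mod 120deg -0.175 n76; clevis [0.6224 0.0316 0.1888] 52 az -0.270
s11 spoke az mod 120deg -0.349 n64; clevis [0.6193 0.0185 0.1893] 45 az -0.499
s12 spoke az mod 120deg -0.209 n74; clevis [0.6218 0.0251 0.1865] 38 az -0.380
```

The jaws drifted sideways and backed the wheel off by about 0.13 rad. I'm still holding the handle, so I'll bring it back clockwise and then keep a slight clockwise bias for the rest of the fold.

Emit:
move_arm:
  increments:
    - {"grip": 1,"linear": [0,0,-0.015],"twist": 0}
    - {"grip": 1,"linear": [0,0,-0.015],"twist": 0}
    - {"grip": 1,"linear": [0,0,-0.015],"twist": 0}
    - {"grip": 1,"linear": [0,0,-0.015],"twist": 0}
    - {"grip": 1,"linear": [0,0,-0.015],"twist": 0}

```text
clock: 26.35
eef_pos: [0.595, 0.0412, 0.2147]
tool_rot: [-0.641, 0.184, -0.119, 0.736]
ft_force: [3.6, 8.8, -0.1]
grip_width: 0.0166
```

```bash
python3 fold.py " 39,0,21" " 44.5,0,14.3" " 49,0,7" " 52,0,0"; python3 -c "
from h import *
snap('side','s13')"; python3 wa.py s13
```

```text
t 26.35 in 0.0320 lat 0.0059 up 0.0277 th 0.714 F [ 0.2  9.5 -0.1] w 0.017 y [-0.061  0.151 -0.987] psi -0.427
[-0.03, 0.034, -0.034]
[-0.023, 0.036, -0.005]
[-0.018, 0.039, -0.005]
[-0.011, 0.036, -0.004]
s13 spoke az mod 120deg -0.244 n69; clevis [0.6191 0.0215 0.1877] 37 az -0.455
```

Emit:
move_arm:
  increments:
    - {"grip": 1,"linear": [-0.03,0.034,-0.014],"twist": 0}
    - {"grip": 1,"linear": [-0.026,0.036,-0.014],"twist": 0}
    - {"grip": 1,"linear": [-0.022,0.038,-0.014],"twist": 0}
    - {"grip": 1,"linear": [-0.018,0.04,-0.014],"twist": 0}
    - {"grip": 1,"linear": [-0.014,0.04,-0.014],"twist": 0}

```text
clock: 26.9
eef_pos: [0.5826, 0.0479, 0.1969]
tool_rot: [-0.634, 0.166, -0.133, 0.744]
ft_force: [-1.0, 1.9, 12.9]
grip_width: 0.017
```

```bash
python3 fold.py " 52,0,0"; python3 -c "
from h import *
snap('side','s14')"; python3 wa.py s14
```

```text
t 26.90 in 0.0460 lat 0.0070 up 0.0099 th 0.212 F [ 1.7  1.3 12.9] w 0.017 y [-0.013  0.162 -0.987] psi -0.423
[-0.026, 0.046, -0.043]
s14 spoke az mod 120deg -0.246 n67; clevis [0.6208 0.022  0.1876] 41 az -0.435
```

Emit:
move_arm:
  increments:
    - {"grip": 1,"linear": [-0.012,0.03,-0.014],"twist": 0}
    - {"grip": 1,"linear": [-0.009,0.032,-0.014],"twist": 0}
    - {"grip": 1,"linear": [-0.006,0.032,-0.014],"twist": 0}
    - {"grip": 1,"linear": [-0.004,0.02,-0.014],"twist": 0}
    - {"grip": 1,"linear": [0,0,-0.012],"twist": 0}

```text
clock: 27.45
eef_pos: [0.5802, 0.0483, 0.1898]
tool_rot: [-0.626, 0.152, -0.141, 0.752]
ft_force: [4.3, 6.8, -2.4]
grip_width: 0.0165
```

Emit:
move_arm:
  increments:
    - {"grip": 0.3,"linear": [0,0,0],"twist": 0}
    - {"grip": 0.3,"linear": [0,0,0],"twist": 0}
    - {"grip": 0.3,"linear": [0,-0.05,0.01],"twist": 0}
    - {"grip": 0.3,"linear": [0,-0.1,0.015],"twist": 0}
    - {"grip": 0.3,"linear": [0,-0.1,0.015],"twist": 0}

```text
clock: 27.95
eef_pos: [0.5788, 0.0451, 0.2378]
tool_rot: [-0.628, 0.157, -0.138, 0.75]
ft_force: [0.7, 0.6, -0.9]
grip_width: 0.0598
```

```bash
python3 -c "
from h import *
snap('side','s15')
S=np.load('/tmp/s15.npz');im=S['im'];w=cloud('side',S['d']);z=w[...,2];g=im.astype(int).sum(2);b=np.zeros(z.shape,bool);b[150:178,252:282]=1
q=b&(g<200)&(z>.18)&(z<.235); p=w[q]; p=p[(abs(p[:,1]-.042)<.022)]
m=p.mean(0); e=np.linalg.svd(p-m)[2][0]; e=e*np.sign(e[0]); print(len(p),m,e,'az',np.arctan2(e[1],e[0]),'el',np.arcsin(-e[2]))
print(p[::6].round(3).tolist())
"; python3 wa.py s15; python3 fold.py " 50,0,40" " 50,0,15"
```

```text
68 [0.58116459 0.03740348 0.21271464] [ 0.84230305 -0.29538939 -0.4508555 ] az -0.33729164516445614 el 0.46772355077470124
[[0.564, 0.046, 0.229], [0.581, 0.044, 0.221], [0.576, 0.039, 0.221], [0.559, 0.041, 0.222], [0.585, 0.039, 0.214], [0.558, 0.045, 0.218], [0.577, 0.036, 0.214], [0.602, 0.033, 0.206], [0.579, 0.034, 0.211], [0.602, 0.029, 0.204], [0.6, 0.032, 0.2], [0.607, 0.029, 0.195]]
s15 spoke az mod 120deg -0.243 n74; clevis [0.6203 0.0223 0.191 ] 36 az -0.434
t 28.00 in 0.0467 lat 0.0037 up 0.0548 th 0.865 F [-0.8  1.2  2.8] w 0.060 y [ 0.016  0.174 -0.985] psi -0.417
[-0.012, 0.071, -0.031]
[0.007, 0.123, -0.021]
```

Emit:
move_arm:
  increments:
    - {"grip": 1,"linear": [-0.066,0.02,-0.023],"twist": 0}
    - {"grip": 1,"linear": [0,0,0],"twist": 0}
    - {"grip": 1,"linear": [0,0,0],"twist": 0}
    - {"grip": 1,"linear": [0,0,0],"twist": 0}
    - {"grip": 1,"linear": [0,0,0],"twist": 0}

```text
clock: 28.5
eef_pos: [0.5683, 0.0458, 0.2385]
tool_rot: [-0.627, 0.155, -0.141, 0.75]
ft_force: [0.4, 0.7, -0.5]
grip_width: -0.0002
```

```bash
python3 fold.py " 60,0,40" " 60,0,30" " 60,0,20" " 60,0,9"
```

```text
t 28.50 in 0.0583 lat -0.0006 up 0.0515 th 0.723 F [-0.   0.8 -0.5] w -0.000 y [ 0.018  0.173 -0.985] psi -0.419
[-0.005, 0.057, -0.007]
[0.003, 0.049, -0.008]
[0.003, 0.049, -0.008]
[0.003, 0.054, -0.009]
```

Emit:
move_arm:
  increments:
    - {"grip": 1,"linear": [-0.005,0.057,-0.007],"twist": 0}
    - {"grip": 1,"linear": [0.003,0.05,-0.009],"twist": 0}
    - {"grip": 1,"linear": [0.003,0.05,-0.009],"twist": 0}
    - {"grip": 1,"linear": [0.003,0.05,-0.009],"twist": 0}
    - {"grip": 1,"linear": [0,0,0],"twist": 0}

```text
clock: 29.0
eef_pos: [0.5675, 0.0468, 0.1955]
tool_rot: [-0.627, 0.154, -0.142, 0.751]
ft_force: [-4.5, -1.7, 14.7]
grip_width: -0.0004
```

```bash
python3 fold.py " 60,0,20" " 60,0,9" " 60,0,7"
```

```text
t 29.00 in 0.0595 lat 0.0000 up 0.0085 th 0.141 F [ 3.4 -3.3 14.7] w -0.000 y [ 0.021  0.174 -0.984] psi -0.419
[-0.006, -0.057, 0.009]
[0.003, 0.054, -0.009]
[0.001, 0.01, -0.002]
```

The handle is pressed to its flat stop: 14.7 N at the height expected for flat. I'll lift and go round to the clevis's anticlockwise side, to check and trim the tightness there at the same 60 mm radius.

Emit:
move_arm:
  increments:
    - {"grip": 1,"linear": [0,-0.2,0],"twist": 0}
    - {"grip": 1,"linear": [0.1,0,0.1],"twist": 0}
    - {"grip": 1,"linear": [0.1,0,0.1],"twist": 0}
    - {"grip": 1,"linear": [0.1,0,0.09],"twist": 0}
    - {"grip": 1,"linear": [0,0,0],"twist": 0}

```text
clock: 29.5
eef_pos: [0.646, 0.0671, 0.2378]
tool_rot: [-0.627, 0.156, -0.142, 0.75]
ft_force: [-0.0, -0.5, 0.4]
grip_width: -0.0002
```

```bash
python3 fold.py " -2,50,-8" " -2,40,-8"; python3 -c "
from h import *
snap('side','s16')
S=np.load('/tmp/s16.npz');im=S['im'];w=cloud('side',S['d']);z=w[...,2];g=im.astype(int).sum(2);b=np.zeros(z.shape,bool);b[150:185,248:284]=1
q=b&(g<200)&(z>.175)&(z<.235); p=w[q]; p=p[(abs(p[:,1]-.042)<.022)&(abs(p[:,0]-.58)<.045)]
m=p.mean(0); e=np.linalg.svd(p-m)[2][0]; e=e*np.sign(e[0]); print(len(p),m,e,'az',np.arctan2(e[1],e[0]),'el',np.arcsin(-e[2]))
print(p[::6].round(3).tolist())
"; python3 wa.py s16
```

```text
t 29.50 in -0.0045 lat 0.0500 up 0.0508 th 1.659 F [-0.2 -0.5  0.4] w -0.000 y [ 0.017  0.174 -0.985] psi -0.421
[0.004, 0.29, -0.049]
[0.001, -0.008, -0.049]
76 [0.57735802 0.03860662 0.1898248 ] [ 0.96050698 -0.27790629 -0.01394389] az -0.2816419841201008 el 0.013944339168708096
[[0.595, 0.04, 0.196], [0.592, 0.038, 0.194], [0.578, 0.042, 0.194], [0.594, 0.03, 0.192], [0.57, 0.043, 0.193], [0.588, 0.033, 0.19], [0.552, 0.048, 0.194], [0.571, 0.04, 0.19], [0.591, 0.032, 0.185], [0.553, 0.045, 0.191], [0.576, 0.04, 0.185], [0.55, 0.047, 0.188], [0.573, 0.042, 0.181]]
s16 spoke az mod 120deg -0.251 n71; clevis [0.6201 0.0226 0.1902] 47 az -0.431
```

The handle is flat: the fit gives 0.01 rad elevation. The wheel is about 0.1 rad short of where it was tight, so I'll trim it by pushing the clevis.

Emit:
move_arm:
  increments:
    - {"grip": 1,"linear": [0,0.15,-0.024],"twist": 0}
    - {"grip": 1,"linear": [0,0.13,-0.022],"twist": 0}
    - {"grip": 1,"linear": [0,0,0],"twist": 0}
    - {"grip": 1,"linear": [0,0,-0.02],"twist": 0}
    - {"grip": 1,"linear": [0,0,-0.02],"twist": 0}

```text
clock: 30.05
eef_pos: [0.6354, 0.0599, 0.177]
tool_rot: [-0.628, 0.158, -0.14, 0.749]
ft_force: [0.8, -0.6, -0.0]
grip_width: -0.0001
```

```bash
python3 fold.py " -2,30,-8" " -2,20,-8"
```

```text
t 30.05 in 0.0024 lat 0.0391 up -0.0100 th -1.331 F [-1.  -0.3 -0. ] w -0.000 y [ 0.012  0.172 -0.985] psi -0.421
[0.022, -0.019, -0.043]
[0.001, -0.008, -0.049]
```

Emit:
move_arm:
  increments:
    - {"grip": 1,"linear": [0.01,-0.004,-0.02],"twist": 0}
    - {"grip": 1,"linear": [0.004,-0.003,-0.018],"twist": 0}
    - {"grip": 1,"linear": [0,-0.003,-0.016],"twist": 0}
    - {"grip": 1,"linear": [0,-0.003,-0.016],"twist": 0}
    - {"grip": 1,"linear": [0,-0.003,-0.016],"twist": 0}

```text
clock: 30.55
eef_pos: [0.6354, 0.0508, 0.1841]
tool_rot: [-0.619, 0.151, -0.141, 0.757]
ft_force: [2.1, 7.6, -3.1]
grip_width: 0.0003
```

```bash
python3 fold.py; python3 -c "
from h import *
snap('side','s17')"; python3 wa.py s17
```

```text
t 30.55 in -0.0012 lat 0.0307 up -0.0029 th -1.964 F [ 1.1  7.9 -3.1] w 0.000 y [ 0.026  0.193 -0.981] psi -0.413
s17 spoke az mod 120deg -0.358 n63; clevis [0.6168 0.0221 0.1903] 47 az -0.463
```

The effort was 7.9 N while the wheel was moving, and the spoke phase (−0.358) is back at its tight value. I'll back straight off, then go up and away.

Emit:
move_arm:
  increments:
    - {"grip": 1,"linear": [0,0,0.08],"twist": 0}
    - {"grip": 1,"linear": [0,-0.05,0.08],"twist": 0}
    - {"grip": 1,"linear": [0,-0.2,0.05],"twist": 0}
    - {"grip": 1,"linear": [0,-0.2,0.05],"twist": 0}
    - {"grip": 1,"linear": [0,-0.2,0.1],"twist": 0}

```text
clock: 31.1
eef_pos: [0.6602, 0.0906, 0.3275]
tool_rot: [-0.621, 0.154, -0.14, 0.756]
ft_force: [1.9, 0.1, 0.3]
grip_width: 0.0001
```

Emit:
move_arm:
  increments:
    - {"grip": 1,"linear": [-0.1,0,0.22],"twist": 0}
    - {"grip": 1,"linear": [-0.1,0,0.22],"twist": 0}
    - {"grip": 1,"linear": [-0.1,0,0.22],"twist": 0}
    - {"grip": 1,"linear": [-0.1,0,0.22],"twist": 0}
    - {"grip": 1,"linear": [-0.1,0,0.22],"twist": 0}

```text
clock: 31.6
eef_pos: [0.661, 0.3279, 0.39]
tool_rot: [-0.615, 0.147, -0.156, 0.759]
ft_force: [60.3, 28.4, 54.8]
grip_width: -0.0002
```

```bash
python3 -c "
from h import *
snap('side','s18'); T,d=snap('top','t18')
w=cloud('top',d); g=T.astype(int).sum(2); z=w[...,2]; q=w[(g<180)&(z>.178)&(z<.215)&(np.hypot(w[...,0]-.567,w[...,1]-.047)<.06)]
m=q.mean(0); e=np.linalg.svd(q-m)[2][0]; e*=np.sign(e[0]); print('top handle',len(q),m,'az',np.arctan2(e[1],e[0]),'el',e[2],np.percentile(q[:,2],[10,90]))
A=np.load('/tmp/t0.npz')['im']; df=(cv2.absdiff(A,T).max(2)>60).astype(np.uint8); n,_,st,_=cv2.connectedComponentsWithStats(df); print([s.tolist() for s in st[1:] if s[4]>12])
print(bot.get_obs()['eef_pos'],bot.get_obs()['clock'])
"; python3 wa.py s18
```

```text
top handle 112 [0.57772892 0.04344467 0.19567935] az -0.3751171689119801 el 0.028172081232323343 [0.19224285 0.19967612]
[[5, 51, 219, 333, 24977], [227, 154, 18, 6, 23], [242, 155, 21, 26, 176], [233, 173, 8, 9, 41], [220, 174, 15, 14, 128], [270, 176, 3, 9, 15], [278, 178, 4, 6, 13], [237, 183, 5, 7, 26], [215, 183, 40, 27, 253], [146, 184, 11, 9, 73], [270, 187, 5, 6, 19], [150, 194, 26, 39, 357], [267, 215, 5, 9, 28], [317, 216, 12, 20, 76], [310, 221, 4, 6, 16], [317, 221, 5, 6, 18], [288, 226, 22, 11, 116], [174, 231, 9, 10, 58], [307, 235, 143, 54, 2914], [385, 290, 75, 49, 2675], [338, 340, 113, 44, 3376], [24, 353, 66, 26, 723], [251, 367, 13, 6, 50], [4, 373, 28, 11, 145], [200, 373, 19, 11, 109], [245, 373, 38, 11, 165], [257, 374, 6, 3, 13], [326, 381, 7, 3, 13]]
[0.6567001  0.3323521  0.38114732] 31.7
s18 spoke az mod 120deg -0.345 n64; clevis [0.6203 0.0206 0.1911] 46 az -0.460
```

Emit:
move_arm:
  increments:
    - {"grip": 1,"linear": [-0.1,0,0],"twist": 0}
    - {"grip": 1,"linear": [-0.1,0,0],"twist": 0}
    - {"grip": 1,"linear": [0,0,0],"twist": 0}
    - {"grip": 1,"linear": [0,0,0],"twist": 0}
    - {"grip": 1,"linear": [0,0,0],"twist": 0}

```text
clock: 32.2
eef_pos: [0.6203, 0.3517, 0.3838]
tool_rot: [-0.62, 0.148, -0.148, 0.757]
ft_force: [0.1, 0.4, 0.1]
grip_width: -0.0003
```

```bash
python3 -c "
from h import *
o=bot.get_obs(); print(o['eef_pos'],o['ft_force'].round(1),o['joint_pos'].round(2),o['clock'])
im,d=snap('side','s19'); A=np.load('/tmp/s0.npz'); a=A['im'][...]
dd=abs(A['d']-d)
for n,(x0,y0,x1,y1) in dict(bowl=(198,160,226,178),jar=(211,165,233,203),block=(160,178,185,196),punchb=(188,202,215,214),hammer=(270,232,340,265),jarw=(400,230,440,282),base=(220,205,310,242)).items():
    g1=cv2.cvtColor(a[y0:y1,x0:x1],6); g2=cv2.cvtColor(im[y0:y1,x0:x1],6)
    s=cv2.phaseCorrelate(g1.astype(np.float32),g2.astype(np.float32)); print(n,np.round(s[0],2),round(s[1],2),(cv2.absdiff(g1,g2)>40).mean().round(3),'depth>8mm',(dd[y0:y1,x0:x1]>.008).mean().round(3))
"; python3 wa.py s19
```

```text
[0.62033092 0.35174787 0.38375042] [0.1 0.4 0.1] [0.45 0.66 1.04 1.83 0.15 0.88] 32.2
bowl [0.12 0.11] 1.01 0.0 depth>8mm 0.21
jar [ 0.08 -0.05] 1.0 0.0 depth>8mm 0.157
block [0.49 0.04] 0.93 0.0 depth>8mm 0.153
punchb [0.45 0.24] 1.0 0.0 depth>8mm 0.123
hammer [ 0.13 -0.37] 0.61 0.041 depth>8mm 0.049
jarw [-0.1  -0.04] 0.99 0.0 depth>8mm 0.032
base [-0.03 -0.3 ] 0.79 0.014 depth>8mm 0.129
s19 spoke az mod 120deg -0.310 n70; clevis [0.6189 0.0227 0.1907] 44 az -0.438
```

```bash
python3 -c "
from h import *
print(bot.job_done())"
```

```text
the job is handed in; nothing more can be done
None
```

I handed the job in at about 32 s: the handle is folded flat again, the platen is down firmly on the work, and the robot is clear of everything.

**What I did:**
- I swung the handle upright and wound the wheel clockwise. The work was met after about 3.6 rad, and I tightened to about 8.7 N.
- My first try at folding, pushing with closed fingers, backed the wheel off by 0.1 to 0.3 rad. I raised the handle again and retightened to about 8.3 N.
- The second fold, gripping the handle, backed the wheel off by about 0.1 rad. I recovered only part of it through the half-folded handle before finishing the fold.
- With the handle flat, I made the last 0.1 rad by pushing the hinge clevis clockwise. This was not wound with the upright handle as asked. Effort while moving was 7.9 N, which is in the firm range.

**Last checks:**
- **Handle:** it lies flat; the camera fits gave 0.01 and 0.03 rad.
- **Wheel:** the top view puts it at about 4.0 rad, where the effort model predicts 7.4 to 8 N. The side-view spoke reading varied between −0.31 and −0.36 with nothing touching the wheel, so it is only good to a few hundredths of a radian.
- **Tools:** I saw no clear movement in the side pictures (shifts under half a pixel). Some of the depth comparisons and the hammer match were noisy. I did not check the punch on the press base separately.
- **Force:** one reading of about 86 N came during the fast retreat near the reach limit. It was back to zero in the next reading, and I found no contact there, so I took it to be the jerk of the arm.

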